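Glue-up of turned box lids with cast handles

TASK

Set up the lids for gluing. First slide every turned lid along the bench, without lifting it, into a V notch of the fence - one lid to a notch, any notch - and push it fully home so that it touches both sides, while the castings are still in the mould. Then lift the cast handles out of the mould and stand one upright in the recess of each lid, flat on its flange; leave any spare handle in the mould, leave the other things on the bench alone, and finish with every lid still fully home.

Things in the scene. Friction and masses are not known exactly. Their poses are not given: they have to be found in the camera images.
- lid1: turned dark wood lid, a disc 92 mm across and 20 mm thick lying flat on the bench (all alike, 0.08 to 0.15 kg). In its top is a round recess 52 mm across and 4 mm deep, on its axis. Origin: centre of the underside; z up. Three or four lids are present; None if absent
- lid2: turned dark wood lid, a disc 92 mm across and 20 mm thick lying flat on the bench (all alike, 0.08 to 0.15 kg). In its top is a round recess 52 mm across and 4 mm deep, on its axis. Origin: centre of the underside; z up. Three or four lids are present; None if absent
- lid3: turned dark wood lid, a disc 92 mm across and 20 mm thick lying flat on the bench (all alike, 0.08 to 0.15 kg). In its top is a round recess 52 mm across and 4 mm deep, on its axis. Origin: centre of the underside; z up. Three or four lids are present; None if absent
- lid4: turned dark wood lid, a disc 92 mm across and 20 mm thick lying flat on the bench (all alike, 0.08 to 0.15 kg). In its top is a round recess 52 mm across and 4 mm deep, on its axis. Origin: centre of the underside; z up. Three or four lids are present; None if absent
- handle1: cast lid handle (all alike, 0.05 kg): black resin flange 44 mm across (41 at its foot), 10 mm thick, with a brass stem 12 mm in diameter upright on its axis, from 10 to 46 mm above the foot. Origin: centre of the flange's underside; z up the stem. It starts loose in a cavity of the mould, flange down. Four or five are present; None if absent
- handle2: cast lid handle (all alike, 0.05 kg): black resin flange 44 mm across (41 at its foot), 10 mm thick, with a brass stem 12 mm in diameter upright on its axis, from 10 to 46 mm above the foot. Origin: centre of the flange's underside; z up the stem. It starts loose in a cavity of the mould, flange down. Four or five are present; None if absent
- handle3: cast lid handle (all alike, 0.05 kg): black resin flange 44 mm across (41 at its foot), 10 mm thick, with a brass stem 12 mm in diameter upright on its axis, from 10 to 46 mm above the foot. Origin: centre of the flange's underside; z up the stem. It starts loose in a cavity of the mould, flange down. Four or five are present; None if absent
- handle4: cast lid handle (all alike, 0.05 kg): black resin flange 44 mm across (41 at its foot), 10 mm thick, with a brass stem 12 mm in diameter upright on its axis, from 10 to 46 mm above the foot. Origin: centre of the flange's underside; z up the stem. It starts loose in a cavity of the mould, flange down. Four or five are present; None if absent
- handle5: cast lid handle (all alike, 0.05 kg): black resin flange 44 mm across (41 at its foot), 10 mm thick, with a brass stem 12 mm in diameter upright on its axis, from 10 to 46 mm above the foot. Origin: centre of the flange's underside; z up the stem. It starts loose in a cavity of the mould, flange down. Four or five are present; None if absent
- mould: white plastic casting mould, fixed to the bench, 196 (x) x 134 (y) x 18 mm tall, with six open round cavities 46 mm across and 10 mm deep (their floor 8 mm above the bench) at x = -62, 0, 62 mm and y = -31, 31 mm of its frame. At least one cavity is empty. Origin: centre of the underside
- fence: plywood fence fixed to the bench, 22 mm high: a batten 530 mm long (along its y) with five pointed 90 degree teeth 42 mm long towards -x (the robot), making four 90 degree V notches 110 mm apart, open to -x. Origin: on the bench, middle of the batten's front face (x = 0); tooth tips at x = -42 mm, batten back at x = +46 mm
- notch1 (a point): notch 1 of 4 (from the fence's -y end to its +y end): the point on the bench where a lid's centre lies when the lid touches both sides of the notch, 52 mm in front of the batten's face; axes as the fence's, a lid enters along +x
- notch2 (a point): notch 2 of 4 (from the fence's -y end to its +y end): the point on the bench where a lid's centre lies when the lid touches both sides of the notch, 52 mm in front of the batten's face; axes as the fence's, a lid enters along +x
- notch3 (a point): notch 3 of 4 (from the fence's -y end to its +y end): the point on the bench where a lid's centre lies when the lid touches both sides of the notch, 52 mm in front of the batten's face; axes as the fence's, a lid enters along +x
- notch4 (a point): notch 4 of 4 (from the fence's -y end to its +y end): the point on the bench where a lid's centre lies when the lid touches both sides of the notch, 52 mm in front of the batten's face; axes as the fence's, a lid enters along +x
- wax_tin: low steel tin 68 mm across, 30 mm tall, standing in the steel tray; not part of the work. Origin: centre of the underside
- offcut: small pale wood offcut 55 x 50 x 25 mm lying in the steel tray; not part of the work. Origin: centre of the underside
- tray: shallow open steel tray fixed to the bench, 200 (x) x 130 (y) x 24 mm, on the other side of the robot from the mould. Origin: centre of the underside
Things that resemble listed ones, but are neither listed nor needed, are in the scene too. What is shaped like the lid1 but green, red or turquoise is not meant.

How it is judged:
By the outcome, as a careful person would: the job done as asked, in the order asked, and still so for the second after the job is handed in, with the robot touching nothing.
Of lid1, lid2, lid3, lid4 only 3 to 4 are there at a start; the rules pass over those that are not, and their reading is None.
Of handle1, handle2, handle3, handle4, handle5 only 4 to 5 are there at a start; the rules pass over those that are not, and their reading is None.
At some moment in a run one of lid1, lid2, lid3, lid4 may be knocked a few centimetres aside while the robot is not near it.
It also fails if it takes over 210 s, if anything falls off the work surface, if the arm or the gripper's body presses on something with over 40 N, if the wrist force passes 120 N, or if a joint passes its speed limit or range.

ROBOT

A 6-joint arm with a two-finger parallel gripper is mounted at the origin on the work surface. World frame = base frame: x ahead of the robot, y to its left, z up, the work surface at z = 0. Lengths are in m, angles in rad, forces in N, time in s.
With the tool pointing down it reaches from about 0.25 to 0.8 m from the base axis. Payload 8.5 kg.
Tool frame: the origin (TCP) lies on the centre line of the jaws, within the pads' length; the fingertips stand manip.tcp_to_tips ahead of it and the grasp point (between the pads) lies 6 mm ahead of it (manip.tcp_to_tips is the distance from the TCP to the fingertips, in m); z points along the fingers, y is the line along which they close (so a half turn about z gives the same grasp; the last joint's range is limited). The gripper opens to 85 mm and grips with 20 to 120 N. Pads are 22 mm wide; open, the fingers measure 114 mm over their backs; the gripper's body (76 mm by 85 mm) begins 54 mm behind the grasp point. The pads swing forward as they close: fully open they stand 13 mm farther back than shut.
Start: joints at [-1.335, 0.238, -0.013, 1.319, 0, 1.571], TCP at [0.123, -0.51, 0.256] pointing down, gripper open.
Joint ranges: [-2.66, 2.66], [-1.03, 1.9], [-1.14, 1.46], [-1.82, 2.27], [-1.45, 1.34], [-3.14, 3.14]. Speed limits (rad/s): [2.22, 2.22, 2.79, 3.14, 3.14, 3.14].

INTERFACE

Orientations are given as a rotation vector (axis times angle).
In Python, from station import manip, imaging, nets gives the robot as it stands. The module is installed in compiled form; this text tells all that it offers.
- The arm moves only by the tool move_arm, never from a script. Its argument "moves" is a list of rows, each a list of 5 numbers: the opening, from -1 (shut) to 1 (fully open), then the shift along the tool's x, y, z in cm, then the turn about the tool's z in degrees. In form: [[claw, dx, dy, dz, yaw], ...]. A call has exactly 10 rows; each row is the pose to reach, as a shift and turn from the pose commanded when the call began, along the tool's axes at that moment; what a row does not reach only later rows make up. A row lasts 1/10 s, in which the tool goes at most 50 mm and 8.59 degrees, less where a joint would pass 70% of its speed; a pose out of reach is approached as far as the arm can. A call with a gripper value outside its range is refused whole. The fingers move at their own pace and stop on an object; the grip force is fixed at half the most. Time passes only in rows, so rows that repeat a pose let the fingers close, or fill a call up. It gives the time, the measured TCP pose, the force, the opening and the grip force at its end, in the units of the state.
- manip.get_state(): the state, without advancing time (a new reading comes with each control period).
- imaging.get_image(name): name is "side" or "top" or "wrist"; returns a dict with "color" (480x640x3 uint8, red, green, blue), "vfov" (degrees; the focal length in pixels is half the picture's height over the tangent of half this angle, whatever the lens; pixels are square), "cx", "cy" (the principal point, pixels), "camera_from_world" (4x4, takes a point from world to camera coordinates); the wrist camera has in their place "T_tool_cam" (4x4, takes a point from camera to tool coordinates, whose origin is the TCP and whose axes are the flange's). Camera axes: x right, y up, looking along -z (the intrinsics and any distortion apply to the point x, -y, -z); pixel columns grow to the right and rows downward; lengths in m; the calibration is good to about 2 mm. A picture is of the moment at which its call begins: read the wrist's pose just before it. There is no depth.
- manip.hand_in(): hands the job in; it is judged then, once.
Trained networks look in a picture, given as the dict that the camera call returned (one of the last four; its "shot" number tells which), for a name from the list of things; names that differ only in an ending like _2 or _b are one class to them, and where a whole thing is asked for, a point or a joint stands for the part that bears it (a point fixed in the world has none). Each returns a list of dicts, best first, with "p" (0 to 1); they miss things now and then, are a little off and sometimes report something else, mostly with a low value. They report only what shows in the picture. A call takes as long as a camera call. They do not tell look-alikes from the thing itself.
- nets.recognise(thing, picture): "bbox" ([left, top, right, bottom] in pixels, round what is visible of it).
The state is a dict: "t": time; "joints": joint angles; "joint_velocities": joint speeds; "joint_efforts": joint torques, N m; "tool_pos": TCP position; "eef_rot": TCP orientation; "wrist_force": force on the tool from outside, world axes, zero at the start; "moment": the same for the moment, N m; "grip_width": opening from 0.0 (shut) to 1.0 (fully open); "grasp_force": force on a finger pad.
Only numpy, scipy, OpenCV 4.12 (cv2) and the standard library are available. Lean on these libraries where they do the work, as an engineer would, in place of code of your own. Each camera call takes 0.05 s, during which the arm holds its last target. There are 200 camera calls.

## Working session

There is one attempt and no reset: what is moved stays moved. The work goes in short steps, Python scripts to look and compute and a tool call to move; the robot and the scene stay as the last step left them, time stands still between calls to the robot, and variables do not carry over. Pictures are saved under pics/ and viewed, at most 14 in all, crops included, and the job is handed in when it is done.

Besides the shell and the picture viewer there is one more tool, called after "Emit:" as a command line: name --pt "numbers of a row" for each row, then --argument value for the rest. move_arm: Moves the arm, as the interface text tells. Its arguments: {"type":"object","properties":{"moves":{"type":"array","items":{"type":"array","items":{"type":"number"}}}},"required":["moves"]}

```bash
mkdir -p pics; ls
cat > h.py <<'E'
import numpy as np, cv2
from station import manip, imaging, nets
def save(d,n): cv2.imwrite(f'pics/{n}.png', d['color'][:,:,::-1])
def T_c2w(d,st=None):
    if 'camera_from_world' in d: return np.linalg.inv(np.array(d['camera_from_world']))
    T=np.eye(4); T[:3,:3]=cv2.Rodrigues(np.array(st['eef_rot'],float))[0]; T[:3,3]=st['tool_pos']
    return T@np.array(d['T_tool_cam'])
def f(d): return 240/np.tan(np.radians(d['vfov'])/2)
def pix2plane(d,uv,z,st=None):
    T=T_c2w(d,st); uv=np.atleast_2d(np.array(uv,float))
    r=np.c_[(uv[:,0]-d['cx'])/f(d),-(uv[:,1]-d['cy'])/f(d),-np.ones(len(uv))]@T[:3,:3].T
    return T[:3,3]+r*((z-T[2,3])/r[:,2])[:,None]
def proj(d,P,st=None):
    P=np.atleast_2d(np.array(P,float)); c=np.c_[P,np.ones(len(P))]@np.linalg.inv(T_c2w(d,st)).T
    return np.c_[d['cx']+f(d)*c[:,0]/-c[:,2], d['cy']-f(d)*c[:,1]/-c[:,2]]
E
python3 - <<'E'
from h import *
st=manip.get_state(); print(st, manip.tcp_to_tips)
for n in ['top','side','wrist']:
    d=imaging.get_image(n); save(d,n+'0'); print(n,{k:v for k,v in d.items() if k!='color'})
    for t in ['lid1','handle1','mould','fence','tray','wax_tin','offcut']:
        print(t,[(round(r['p'],2),np.round(r['bbox']).astype(int).tolist()) for r in nets.recognise(t,d)])
E
```

```text
pics
{'t': 0.0, 'joints': array([-1.33499652e+00,  2.38761535e-01, -1.42936904e-02,  1.31916305e+00,
       -1.26364622e-05,  1.57081412e+00]), 'joint_velocities': array([-0.00034541, -0.0001415 ,  0.00167048, -0.00103062,  0.00388135,
       -0.0005126 ]), 'joint_efforts': array([ 4.13558519e-03, -5.38784516e+01,  3.46438837e+01,  1.80930278e-02,
        3.83494635e-04, -5.32562282e-06]), 'tool_pos': array([ 0.12255745, -0.51009844,  0.25567232]), 'eef_rot': array([-3.11838574e+00, -3.69342306e-01,  2.82334504e-04]), 'wrist_force': array([ 0.13235951,  0.5135357 , -0.66631384]), 'moment': array([-0.00938295,  0.00697684, -0.01971029]), 'grasp_force': 0.0, 'grip_width': 1.0000446769108715} 0.025
top {'vfov': 53.46403037635349, 'cx': 317.6084409738704, 'cy': 239.73681267952307, 'camera_from_world': array([[ 2.19264203e-03, -9.99828777e-01, -1.83741185e-02,
         6.58790575e-02],
       [ 9.85479848e-01, -9.59096181e-04,  1.69789723e-01,
        -4.71530658e-01],
       [-1.69778274e-01, -1.84796116e-02,  9.85309008e-01,
        -1.19761904e+00],
       [ 0.00000000e+00,  0.00000000
[... 1424 characters left out ...]
)]
fence [(0.59, [360, 185, 487, 314])]
tray [(0.87, [235, 166, 321, 211]), (0.35, [247, 186, 278, 204])]
wax_tin [(0.86, [281, 171, 309, 194])]
offcut [(0.77, [247, 182, 277, 202])]
wrist {'vfov': 66.3558218463235, 'cx': 315.32757286744055, 'cy': 234.32612932687658, 'T_tool_cam': array([[-1.19093189e-03,  9.46847073e-01,  3.21681834e-01,
         8.37548261e-02],
       [ 9.99998709e-01,  7.80486797e-04,  1.40489350e-03,
        -8.27426291e-04],
       [ 1.07915087e-03,  3.21683091e-01, -9.46846780e-01,
        -1.17012760e-01],
       [ 0.00000000e+00,  0.00000000e+00,  0.00000000e+00,
         1.00000000e+00]]), 'shot': 3}
lid1 []
handle1 []
mould []
fence []
tray []
wax_tin []
offcut []
```

View pics/top0.png

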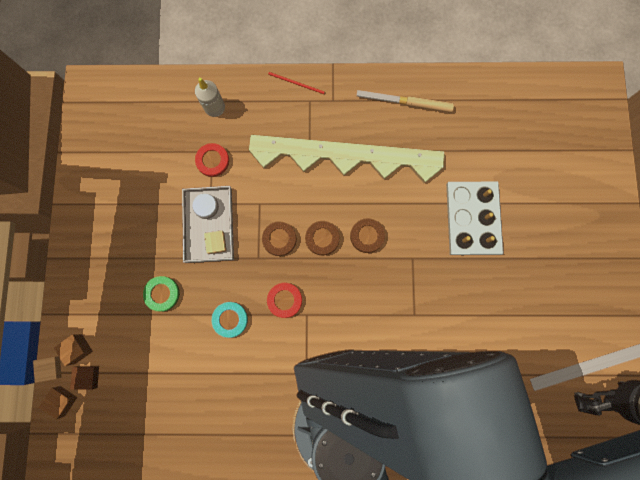

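View pics/side0.png

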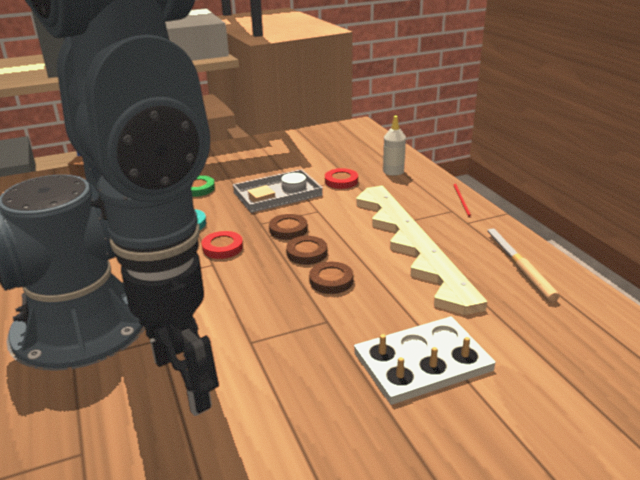

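The top view shows three dark lids at (281,238), (324,238) and (368,236). The fence runs from (250,137) to (445,180), and the mould, centred at (475,217), holds four handles. The side view agrees. The red, green and turquoise rings are decoys.

```bash
cat > m.py <<'E'
from h import *
from scipy.optimize import minimize
t=cv2.imread('pics/top0.png'); s=cv2.imread('pics/side0.png')
d=imaging.get_image('top'); e=imaging.get_image('side')
def fmask(im,box):
    hsv=cv2.cvtColor(im,cv2.COLOR_BGR2HSV).astype(int); m=np.zeros(im.shape[:2],np.uint8)
    m[box[1]:box[3],box[0]:box[2]]=255*((hsv[...,0]>22)&(hsv[...,0]<45)&(hsv[...,1]>40)&(hsv[...,2]>120))[box[1]:box[3],box[0]:box[2]]
    return m
mt=fmask(d['color'][:,:,::-1],(235,120,460,195))
pts=[(0.046,-.265),(0.046,.265),(0,.265)]
# teeth: tips at y=-220..220 step 110
loc=[(0.046,-.265),(0.046,.265)]
for k in range(2,-3,-1):
    loc+=[(0,.11*k+.042),(-.042,.11*k),(0,.11*k-.042)]
loc=np.array(loc)
def w(p,z):
    c,s_=np.cos(p[2]),np.sin(p[2]); return np.c_[p[0]+c*loc[:,0]-s_*loc[:,1],p[1]+s_*loc[:,0]+c*loc[:,1],np.full(len(loc),z)]
def ren(p):
    m=np.zeros((480,640),np.uint8)
    for z in (.022,): cv2.fillPoly(m,[np.round(proj(d,w(p,z))*16).astype(np.int32)],255,shift=4)
    return m
mtf=cv2.GaussianBlur(mt,(0,0),1.2).astype(float)
cost=lambda p: np.abs(cv2.GaussianBlur(ren(p),(0,0),1.2).astype(float)-mtf).sum()/255
c=pix2plane(d,[[248,142],[444,162]],.022); print(c)
best=min((minimize(cost,[c[:,0].mean()+dx,c[:,1].mean()+dy,a],method='Nelder-Mead',options=dict(initial_simplex=[[c[:,0].mean()+dx,c[:,1].mean()+dy,a],[c[:,0].mean()+dx+.01,c[:,1].mean()+dy,a],[c[:,0].mean()+dx,c[:,1].mean()+dy+.01,a],[c[:,0].mean()+dx,c[:,1].mean()+dy,a+.05]])) for dx in(-.02,0) for dy in (-.02,0,.02) for a in (.05,.1,.15)),key=lambda r:r.fun)
p=best.x; print('fence',p,best.fun,mt.sum()/255)
R=lambda l:(p[0]+np.cos(p[2])*l[0]-np.sin(p[2])*l[1],p[1]+np.sin(p[2])*l[0]+np.cos(p[2])*l[1])
for i in range(4): print('notch',i+1,np.round(R((-.052,-.165+.11*i)),4))
from scipy.spatial.transform import Rotation as Ro
def tri(a,b):
    (o1,r1),(o2,r2)=[(T_c2w(D)[:3,3],(lambda v:v/np.linalg.norm(v))(pix2plane(D,[u],0)[0]-T_c2w(D)[:3,3])) for D,u in((d,a),(e,b))]
    k=np.linalg.lstsq(np.c_[r1,-r2],o2-o1,rcond=None)[0]; A,B=o1+k[0]*r1,o2+k[1]*r2
    return np.round((A+B)/2,4),round(np.linalg.norm(A-B),4)
L=[]
for D,boxes in ((d,[(255,212,300,262),(300,212,345,262),(346,212,390,260)]),(e,[(262,205,312,243),(283,232,331,268),(305,257,360,298)])):
    hsv=cv2.cvtColor(D['color'],cv2.COLOR_RGB2HSV).astype(int)
    g=((hsv[...,2]<125)).astype(np.uint8); l=[]
    for b in boxes:
        m=np.zeros_like(g); m[b[1]:b[3],b[0]:b[2]]=g[b[1]:b[3],b[0]:b[2]]
        cs=max(cv2.findContours(m,cv2.RETR_EXTERNAL,cv2.CHAIN_APPROX_NONE)[0],key=cv2.contourArea)
        el=cv2.fitEllipse(cv2.convexHull(cs)); l.append(el[0]); print(np.round(el[0],1),np.round(el[1],1),cv2.boundingRect(cs))
    L.append(l)
for a,b in zip(*L): print('lid tri',tri(a,b),'plane',np.round(pix2plane(d,[a],.011),4))
# mould from stem tops? centre from corners
for nm,D in(('t',d),('s',e)): print(nm,[(round(r['p'],2),np.round(r['bbox']).tolist()) for r in nets.recognise('handle1',D)])
print('mould', np.round(pix2plane(d,[[447,182],[499,181],[504,253],[450,255]],.018),4))
v=np.vstack([cv2.resize(d['color'][175:260,430:515],(400,400),interpolation=cv2.INTER_CUBIC)])
v2=cv2.resize(e['color'][310:410,345:500],(400,400)[:1]+(258,),interpolation=cv2.INTER_CUBIC)
o=d['color'].copy(); cv2.polylines(o,[np.round(proj(d,w(p,.022))).astype(int)],True,(255,0,0)); 
o=cv2.resize(o[120:190,240:455],(800,260))
cv2.imwrite('pics/a.png',np.vstack([o,np.hstack([cv2.resize(v,(340,340)),cv2.resize(v2,(460,340))])])[:,:,::-1])
E
python3 m.py
```

```text
[[ 0.74707412  0.25815824  0.022     ]
 [ 0.68756619 -0.27458406  0.022     ]]
fence [ 0.69726112 -0.00756883 -0.09389309] 135.8392156862745 4414.0
notch 1 [ 0.63  -0.167]
notch 2 [ 0.6403 -0.0575]
notch 3 [0.6506 0.0521]
notch 4 [0.661  0.1616]
[280.8 239.2] [34. 38.] (262, 222, 38, 35)
[323.9 238.6] [33.8 37.9] (306, 222, 38, 34)
[368.7 236.2] [33.9 37.4] (350, 219, 38, 35)
[288.2 229.2] [23.4 39.1] (269, 224, 39, 18)
[306.7 252.6] [26.4 41.2] (286, 248, 42, 19)
[331.5 281.2] [29.5 44.2] (310, 276, 44, 20)
lid tri (array([0.4794, 0.1656, 0.0041]), np.float64(0.0001)) plane [[0.4782 0.165  0.011 ]]
lid tri (array([0.4808, 0.05  , 0.005 ]), np.float64(0.0001)) plane [[0.4797 0.0499 0.011 ]]
lid tri (array([ 0.4881, -0.0701,  0.0022]), np.float64(0.0007)) plane [[ 0.4862 -0.0692  0.011 ]]
t [(0.76, [457.0, 231.0, 471.0, 248.0]), (0.73, [481.0, 188.0, 493.0, 200.0]), (0.7, [476.0, 208.0, 497.0, 224.0]), (0.59, [479.0, 231.0, 497.0, 248.0]), (0.21, [205.0, 232.0, 227.0, 253.0])]
s [(0.74, [421.0, 350.0, 445.0, 373.0]), (0.65, [448.0, 336.0, 478.0, 366.0]), (0.64, [371.0, 336.0, 393.0, 363.0]), (0.6, [390.0, 359.0, 412.0, 386.0])]
mould [[ 0.6327 -0.2812  0.018 ]
 [ 0.6351 -0.4203  0.018 ]
 [ 0.4398 -0.4212  0.018 ]
 [ 0.4345 -0.2804  0.018 ]]
```

View pics/a.png

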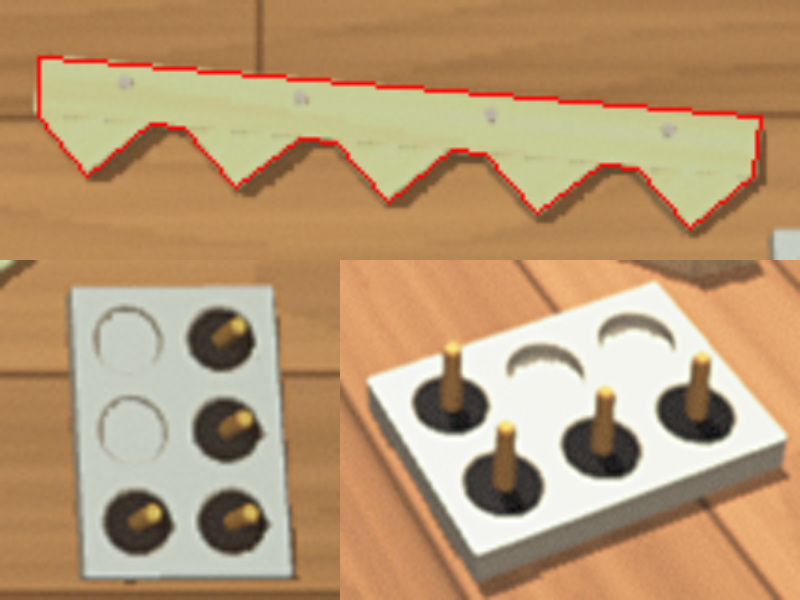

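The red outline matches the fence closely. Handles sit in the three right-hand cavities and the lower left one. The other two left-hand cavities are empty.

Emit:
move_arm --pt "-0.75 48 -46 0 19" --pt "-0.75 48 -46 0 19" --pt "-0.75 48 -46 0 19" --pt "-0.75 48 -46 0 19" --pt "-0.75 48 -46 0 19" --pt "-0.75 48 -46 0 19" --pt "-0.75 48 -46 0 19" --pt "-0.75 48 -46 0 19" --pt "-0.75 48 -46 0 19" --pt "-0.75 48 -46 0 19"

```text
t: 2.4
tool_pos: [0.3917, -0.0908, 0.2567]
eef_rot: [3.138, -0.15, 0.002]
wrist_force: [1.1, -0.4, 0.7]
grip_width: 0.129
grasp_force: 0.0
```

```bash
cat >> h.py <<'E'
def go(x,y,z,yawdeg,st=None):
    "print row values to reach TCP x,y,z with tool-x world yaw"
    st=st or manip.get_state(); R=cv2.Rodrigues(np.array(st['eef_rot']))[0]
    dl=R.T@(np.array([x,y,z])-st['tool_pos'])*100; cur=np.degrees(np.arctan2(R[1,0],R[0,0]))
    print('at',np.round(st['tool_pos'],4),'yaw',round(cur,2),'tilt',np.round(R[:,2],3),'t',round(st['t'],2),'-> row',np.round(dl,2),'turn',round((cur-yawdeg+180)%360-180,2))
E
python3 -c "
from h import *
go(.48,.05,.26,-5.4)"
```

```text
at [ 0.3917 -0.0908  0.2567] yaw -5.48 tilt [ 0.001 -0.    -1.   ] t 2.4 -> row [  7.45 -14.86  -0.32] turn -0.08
```

Emit:
move_arm --pt "-0.75 7.5 -14.9 0 0" --pt "-0.75 7.5 -14.9 0 0" --pt "-0.75 7.5 -14.9 0 0" --pt "-0.75 7.5 -14.9 0 0" --pt "-0.75 7.5 -14.9 0 0" --pt "-0.75 7.5 -14.9 0 0" --pt "-0.75 7.5 -14.9 0 0" --pt "-0.75 7.5 -14.9 0 0" --pt "-0.75 7.5 -14.9 0 0" --pt "-0.75 7.5 -14.9 0 0"

```text
t: 3.4
tool_pos: [0.478, -0.0038, 0.2565]
eef_rot: [-3.101, 0.047, 0.001]
wrist_force: [-0.1, -0.1, 1.1]
grip_width: 0.125
grasp_force: 0.0
```

Run:
```python
from h import *
st=manip.get_state(); d=imaging.get_image('wrist'); save(d,'w1'); np.save('w1.npy',st['tool_pos'])
go(.48,.05,.26,-5.4,st)
for n,P in {'l':(.479,.165,.02),'m':(.48,.05,.02),'r':(.487,-.07,.02)}.items(): print(n,proj(d,P,st))
for r in nets.recognise('lid1',d):
    b=r['bbox']; print(round(r['p'],2),np.round(b),np.round(pix2plane(d,[[(b[0]+b[2])/2,(b[1]+b[3])/2]],.012,st),4))
```

```text
at [ 0.478  -0.0038  0.2565] yaw -1.74 tilt [ 0.     0.04  -0.999] t 3.4 -> row [ 0.04 -5.39 -0.13] turn 3.66
l [[158.54127015 201.45202708]]
m [[271.97860816 198.0183847 ]]
r [[394.61139094 188.2717658 ]]
0.92 [216. 143. 313. 238.] [[0.4864 0.0586 0.012 ]]
0.84 [109. 155. 206. 245.] [[0.4789 0.1695 0.012 ]]
0.84 [152. 294. 234. 367.] [[0.3236 0.1542 0.012 ]]
0.8 [ 43. 330. 127. 402.] [[0.2735 0.2958 0.012 ]]
0.63 [342. 141. 436. 234.] [[ 0.4865 -0.0659  0.012 ]]
```

View pics/w1.png

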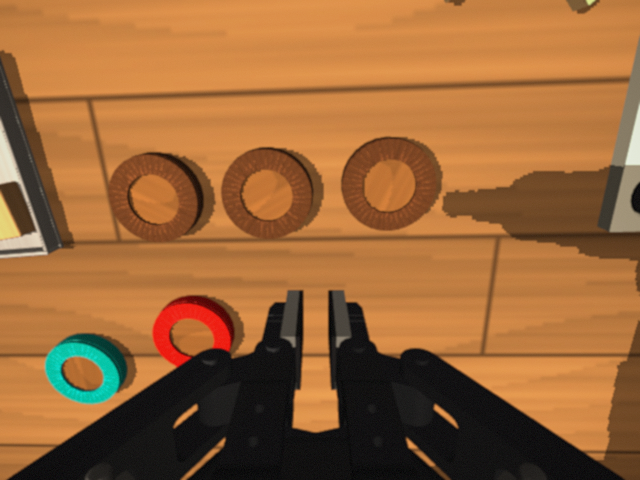

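```bash
cat >> h.py <<'E'
def lids(d,st,approx,z=.02):
    "refine lid centres by fitting outer(46mm)+recess(26mm) circles on plane z to image gradients"
    g=cv2.GaussianBlur(d['color'].astype(np.float32),(0,0),1.0).sum(2)
    a=np.linspace(0,2*np.pi,120,endpoint=False); out=[]
    def smp(c,r):
        uv=proj(d,np.c_[c[0]+r*np.cos(a),c[1]+r*np.sin(a),np.full(len(a),z)],st).astype(np.float32)
        return cv2.remap(g,uv[:,0].reshape(1,-1),uv[:,1].reshape(1,-1),cv2.INTER_LINEAR)[0]
    for c0 in approx:
        best=None
        for step,n in ((.002,8),(.0005,5)):
            b0=c0 if best is None else best[1]; best=None
            for i in range(-n,n+1):
                for j in range(-n,n+1):
                    c=(b0[0]+i*step,b0[1]+j*step)
                    s=np.minimum(np.abs(smp(c,.0475)-smp(c,.0445)),60).mean()+np.minimum(np.abs(smp(c,.0275)-smp(c,.0245)),60).mean()
                    if best is None or s>best[0]: best=(s,c)
        out.append((round(float(best[0]),1),np.round(best[1],4)))
    return out
E
python3 - <<'E'
from h import *
st=manip.get_state(); d=imaging.get_image('wrist'); save(d,'w2')
go(.48,.05,.26,-5.4,st)
A=[(.479,.165),(.481,.05),(.487,-.068)]
print(lids(d,st,A))
t=imaging.get_image('top'); print(lids(t,None,A))
st=manip.get_state(); go(.48,.05,.26,-5.4,st)
E
```

```text
at [ 0.4781 -0.0037  0.2564] yaw -1.73 tilt [ 0.     0.04  -0.999] t 3.5 -> row [ 0.03 -5.38 -0.14] turn 3.67
[(105.6, array([0.4815, 0.171 ])), (108.3, array([0.483 , 0.0545])), (107.3, array([ 0.49 , -0.065]))]
[(81.2, array([0.4785, 0.168 ])), (55.6, array([0.4805, 0.054 ])), (2.2, array([ 0.4825, -0.081 ]))]
at [ 0.4782 -0.0036  0.2564] yaw -1.72 tilt [-0.     0.04  -0.999] t 3.6 -> row [ 0.02 -5.37 -0.15] turn 3.68
```

```bash
python3 -c "
from h import *
s=manip.get_state();print(np.round(s['joints'],3),np.round(s['joint_velocities'],3))"
```

```text
[-0.031  0.159 -0.116  1.297  0.04   3.141] [0.002 0.001 0.002 0.001 0.001 0.   ]
```

Emit:
move_arm --pt "-0.75 0 -5.4 0 3.7" --pt "-0.75 0 -5.4 0 3.7" --pt "-0.75 0 -5.4 0 3.7" --pt "-0.75 0 -5.4 0 3.7" --pt "-0.75 0 -5.4 0 3.7" --pt "-0.75 0 -5.4 0 3.7" --pt "-0.75 0 -5.4 0 3.7" --pt "-0.75 0 -5.4 0 3.7" --pt "-0.75 0 -5.4 0 3.7" --pt "-0.75 0 -5.4 0 3.7"

```text
t: 4.6
tool_pos: [0.4783, 0.0048, 0.2585]
eef_rot: [-3.065, 0.052, 0.006]
wrist_force: [0.5, -0.3, -0.3]
grip_width: 0.123
grasp_force: 0.0
```

```bash
python3 -c "
from h import *
s=manip.get_state();print(np.round(s['joints'],3),np.round(s['joint_velocities'],3)); go(.48,.05,.26,-5.4,s)"
```

```text
[-0.035  0.161 -0.11   1.305  0.076  3.141] [ 0.     0.001 -0.001  0.002  0.001 -0.001]
at [0.4783 0.0048 0.2585] yaw -1.94 tilt [-0.002  0.076 -0.997] t 4.6 -> row [ 0.02 -4.52  0.19] turn 3.46
```

Emit:
move_arm --pt "-0.75 0 -2 0 -85" --pt "-0.75 0 -2 0 -85" --pt "-0.75 0 -2 0 -85" --pt "-0.75 0 -2 0 -85" --pt "-0.75 0 -2 0 -85" --pt "-0.75 0 -2 0 -85" --pt "-0.75 0 -2 0 -85" --pt "-0.75 0 -2 0 -85" --pt "-0.75 0 -2 0 -85" --pt "-0.75 0 -2 0 -85"

```text
t: 5.6
tool_pos: [0.4789, 0.0247, 0.26]
eef_rot: [-2.301, -2.05, -0.076]
wrist_force: [0.0, 1.1, 0.6]
grip_width: 0.127
grasp_force: 0.0
```

```bash
python3 -c "
from h import *
s=manip.get_state();print(np.round(s['joints'],3),s['eef_rot']); go(.48,.05,.26,174.6,s)"
```

```text
[ 0.007  0.16  -0.107  1.306  0.076  1.693] [-2.30129154 -2.05022127 -0.07556706]
at [0.4789 0.0247 0.26  ] yaw 83.37 tilt [-0.002  0.076 -0.997] t 5.6 -> row [ 2.52 -0.19  0.19] turn -91.23
```

Emit:
move_arm --pt "-0.75 2 0 0 -86" --pt "-0.75 2 0 0 -86" --pt "-0.75 2 0 0 -86" --pt "-0.75 2 0 0 -86" --pt "-0.75 2 0 0 -86" --pt "-0.75 2 0 0 -86" --pt "-0.75 2 0 0 -86" --pt "-0.75 2 0 0 -86" --pt "-0.75 2 0 0 -86" --pt "-0.75 2 0 0 -86"

```text
t: 6.6
tool_pos: [0.4814, 0.0445, 0.2615]
eef_rot: [-0.291, -3.116, -0.119]
wrist_force: [0.3, -0.5, 0.6]
grip_width: 0.125
grasp_force: 0.0
```

Run:
```python
from h import *
s=manip.get_state();print(np.round(s['joints'],3)); go(.48,.05,.26,174.6,s)
d=imaging.get_image('wrist'); save(d,'w3')
A=[(.48,.17),(.482,.054),(.488,-.068)]
for z in (.018,.02,.022): print(lids(d,s,A,z))
```

```text
[ 0.048  0.164 -0.099  1.307  0.076  0.234]
at [0.4814 0.0445 0.2615] yaw 169.38 tilt [-0.002  0.076 -0.997] t 6.6 -> row [0.24 0.5  0.19] turn -5.22
[(103.9, array([0.4805, 0.1725])), (109.0, array([0.4815, 0.055 ])), (101.3, array([ 0.4885, -0.065 ]))]
[(106.6, array([0.4795, 0.1685])), (107.6, array([0.4815, 0.055 ])), (100.0, array([ 0.4875, -0.063 ]))]
[(106.4, array([0.479, 0.168])), (105.6, array([0.481, 0.055])), (100.2, array([ 0.487 , -0.0625]))]
```

Emit:
move_arm --pt "-0.75 0 0 0 -86" --pt "-0.75 0 0 0 -86" --pt "-0.75 0 0 0 -86" --pt "-0.75 0 0 0 -86" --pt "-0.75 0 0 0 -86" --pt "-0.75 0 0 0 -86" --pt "-0.75 0 0 0 -86" --pt "-0.75 0 0 0 -86" --pt "-0.75 0 0 0 -86" --pt "-0.75 0 0 0 -86"

```text
t: 7.65
tool_pos: [0.4814, 0.0445, 0.2615]
eef_rot: [-1.886, 2.454, 0.096]
wrist_force: [-1.2, 0.3, 0.5]
grip_width: 0.129
grasp_force: 0.0
```

Emit:
move_arm --pt "-0.75 0 0 0 -86" --pt "-0.75 0 0 0 -86" --pt "-0.75 0 0 0 -86" --pt "-0.75 0 0 0 -86" --pt "-0.75 0 0 0 -86" --pt "-0.75 0 0 0 -86" --pt "-0.75 0 0 0 -86" --pt "-0.75 0 0 0 -86" --pt "-0.75 0 0 0 -86" --pt "-0.75 0 0 0 -86"

```text
t: 8.65
tool_pos: [0.4814, 0.0445, 0.2615]
eef_rot: [-3.025, 0.505, 0.023]
wrist_force: [-0.3, 0.2, 0.1]
grip_width: 0.124
grasp_force: 0.0
```

Run:
```python
from h import *
s=manip.get_state();print(np.round(s['joints'],3)); go(.48,0,.26,20,s)
```

```text
[ 0.048  0.164 -0.099  1.307  0.076 -2.763]
at [0.4814 0.0445 0.2615] yaw -18.9 tilt [-0.002  0.076 -0.997] t 8.65 -> row [ 1.31  4.25 -0.19] turn -38.9
```

Emit:
move_arm --pt "-0.75 0 0 0 -22" --pt "-0.75 0 0 0 -22" --pt "-0.75 0 0 0 -22" --pt "-0.75 1.6 4.7 0 -26" --pt "-0.75 1.6 4.7 0 -26" --pt "-0.75 1.6 4.7 0 -26" --pt "-0.75 1.6 4.7 0 -26" --pt "-0.75 1.6 4.7 0 -26" --pt "-0.75 1.6 4.7 0 -26" --pt "-0.75 1.6 4.7 0 -26"

```text
t: 9.65
tool_pos: [0.4784, 0.0404, 0.2578]
eef_rot: [-3.1, -0.092, -0.007]
wrist_force: [-0.1, 0.8, -1.1]
grip_width: 0.123
grasp_force: 0.0
```

Run:
```python
from h import *
s=manip.get_state();print(np.round(s['joints'],3)); go(.48,0,.26,20,s)
```

```text
[ 0.061  0.156 -0.116  1.293  0.04  -3.14 ]
at [0.4784 0.0404 0.2578] yaw 3.4 tilt [ 0.003  0.041 -0.999] t 9.65 -> row [-0.08  4.03 -0.39] turn -16.6
```

Emit:
move_arm --pt "-0.75 0 4.7 0 -4" --pt "-0.75 0 4.7 0 -4" --pt "-0.75 0 4.7 0 -4" --pt "-0.75 0 4.7 0 -4" --pt "-0.75 0 4.7 0 -4" --pt "-0.75 0 4.7 0 -4" --pt "-0.75 0 4.7 0 -4" --pt "-0.75 0 4.7 0 -4" --pt "-0.75 0 4.7 0 -4" --pt "-0.75 0 4.7 0 -4"

```text
t: 10.65
tool_pos: [0.478, 0.0367, 0.2559]
eef_rot: [-3.133, -0.113, -0.012]
wrist_force: [-0.7, -0.0, -0.1]
grip_width: 0.126
grasp_force: 0.0
```

Run:
```python
from h import *
s=manip.get_state();print(np.round(s['joints'],4)); go(.4803,.1695,.09,174.6,s)
```

```text
[ 0.0733  0.1547 -0.1221  1.2864  0.0058 -3.1406]
at [0.478  0.0367 0.2559] yaw 4.14 tilt [ 0.007  0.006 -1.   ] t 10.65 -> row [  1.07 -13.13  16.67] turn -170.46
```

Emit:
move_arm --pt "-0.75 1.1 -13.1 0 86" --pt "-0.75 1.1 -13.1 0 86" --pt "-0.75 1.1 -13.1 0 86" --pt "-0.75 1.1 -13.1 0 86" --pt "-0.75 1.1 -13.1 9 86" --pt "-0.75 1.1 -13.1 9 86" --pt "-0.75 1.1 -13.1 9 86" --pt "-0.75 1.1 -13.1 9 86" --pt "-0.75 1.1 -13.1 9 86" --pt "-0.75 1.1 -13.1 9 86"

```text
t: 11.65
tool_pos: [0.4801, 0.1688, 0.1666]
eef_rot: [-2.409, 2.002, -0.002]
wrist_force: [0.7, -0.9, 0.8]
grip_width: 0.12
grasp_force: 0.0
```

Emit:
move_arm --pt "-0.75 0 0 0 86" --pt "-0.75 0 0 0 86" --pt "-0.75 0 0 0 86" --pt "-0.75 0 0 0 86" --pt "-0.75 0 0 0 86" --pt "-0.75 0 0 0 86" --pt "-0.75 0 0 0 86" --pt "-0.75 0 0 0 86" --pt "-0.75 0 0 0 86" --pt "-0.75 0 0 0 86"

```text
t: 12.65
tool_pos: [0.4801, 0.1688, 0.1667]
eef_rot: [-0.398, 3.108, 0.008]
wrist_force: [0.1, 0.6, 0.2]
grip_width: 0.123
grasp_force: 0.0
```

Run:
```python
from h import *
s=manip.get_state();print(np.round(s['joints'],4)); go(.4803,.1695,.06,174.6,s)
d=imaging.get_image('wrist'); save(d,'w4'); print(lids(d,s,[(.48,.1695),(.482,.0547)]))
```

```text
[ 0.3361  0.2522 -0.2316  1.0782  0.0036  0.0812]
at [0.4801 0.1688 0.1667] yaw -165.4 tilt [ 0.007  0.006 -1.   ] t 12.65 -> row [ 0.05  0.02 10.67] turn 20.0
[(106.8, array([0.479 , 0.1705])), (104.3, array([0.481 , 0.0567]))]
```

View pics/w4.png

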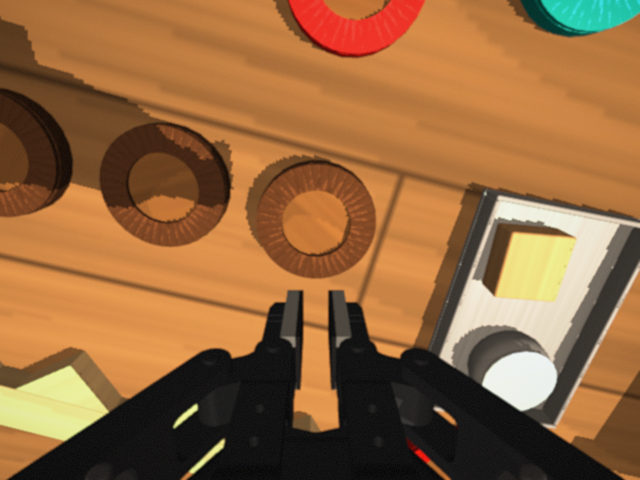

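The lids are unmoved. The target lid is at (316,218), just beyond the fingertips in the view, with the tray to its right. I'll descend into its recess.

Emit:
move_arm --pt "-0.75 0 0 0 20" --pt "-0.75 0 0 0 20" --pt "-0.75 0 0 0 20" --pt "-0.75 0 0 4 20" --pt "-0.75 0 0 7 20" --pt "-0.75 0 0 10 20" --pt "-0.75 0 0 12 20" --pt "-0.75 0 0 12 20" --pt "-0.75 0 0 12.1 20" --pt "-0.75 0 0 12.1 20"

```text
t: 13.7
tool_pos: [0.4818, 0.1698, 0.0468]
eef_rot: [0.136, 3.13, 0.011]
wrist_force: [-0.2, 0.3, 0.4]
grip_width: 0.128
grasp_force: 0.0
```

Run:
```python
from h import *
s=manip.get_state(); go(.4795,.1695,.043,174.6,s); print(s['wrist_force'])
d=imaging.get_image('wrist'); save(d,'w5'); print(lids(d,s,[(.48,.1695),(.482,.0547)]))
```

```text
at [0.4818 0.1698 0.0468] yaw 175.01 tilt [ 0.009  0.007 -1.   ] t 13.7 -> row [ 0.23 -0.05  0.38] turn 0.41
[-0.22141083  0.33762697  0.35622269]
[(93.7, array([0.48 , 0.171])), (92.6, array([0.482 , 0.0557]))]
```

View pics/w5.png

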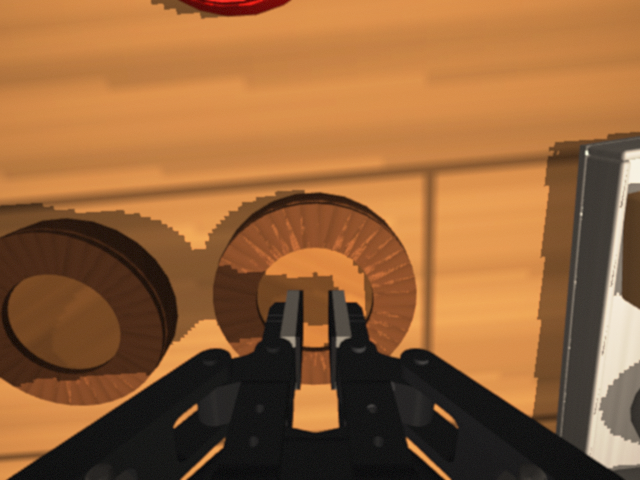

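The fingertips sit inside the recess, which is centred at about (316,300). I'll lower about 4 mm and look at the force.

Emit:
move_arm --pt "-0.75 0.2 0 0.1 0.4" --pt "-0.75 0.2 0 0.2 0.4" --pt "-0.75 0.2 0 0.3 0.4" --pt "-0.75 0.2 0 0.4 0.4" --pt "-0.75 0.2 0 0.4 0.4" --pt "-0.75 0.2 0 0.5 0.4" --pt "-0.75 0.2 0 0.5 0.4" --pt "-0.75 0.2 0 0.5 0.4" --pt "-0.75 0.2 0 0.5 0.4" --pt "-0.75 0.2 0 0.5 0.4"

```text
t: 14.75
tool_pos: [0.479, 0.1697, 0.0413]
eef_rot: [0.149, 3.131, 0.011]
wrist_force: [-3.0, -1.5, 10.3]
grip_width: 0.119
grasp_force: 5.1
```

Run:
```python
from h import *
s=manip.get_state(); print(s['wrist_force'])
go(.60,.1671,.043,174.6,s);go(.661,.1616,.043,174.6,s)
```

```text
[-3.04592983 -1.52777396 10.31796477]
at [0.479  0.1697 0.0413] yaw 174.55 tilt [ 0.008  0.006 -1.   ] t 14.75 -> row [-12.07   0.89  -0.08] turn -0.05
at [0.479  0.1697 0.0413] yaw 174.55 tilt [ 0.008  0.006 -1.   ] t 14.75 -> row [-18.19   0.92  -0.03] turn -0.05
```

Emit:
move_arm --pt "-0.75 0 0 -0.1 0" --pt "-0.75 -0.8 0 -0.1 0" --pt "-0.75 -2 0.2 -0.1 0" --pt "-0.75 -4 0.4 -0.08 0" --pt "-0.75 -6 0.6 -0.06 0" --pt "-0.75 -8 0.7 -0.04 0" --pt "-0.75 -10 0.8 -0.02 0" --pt "-0.75 -12 0.9 0 0" --pt "-0.75 -13.5 0.9 0.01 0" --pt "-0.75 -14 0.9 0.02 0"

```text
t: 15.75
tool_pos: [0.621, 0.1653, 0.0414]
eef_rot: [0.15, 3.131, 0.011]
wrist_force: [-8.2, 0.9, 12.4]
grip_width: 0.127
grasp_force: 6.9
```

Run:
```python
from h import *
s=manip.get_state(); print(s['wrist_force'])
go(.661,.1616,.0425,174.6,s)
d=imaging.get_image('wrist'); save(d,'w6'); print(lids(d,s,[np.array(s['tool_pos'][:2])-(.005,0)]))
```

```text
[-8.17098061  0.88399981 12.41403996]
at [0.621  0.1653 0.0414] yaw 174.53 tilt [ 0.007  0.007 -1.   ] t 15.75 -> row [-4.02  0.01 -0.09] turn -0.07
[(94.8, array([0.6085, 0.1693]))]
```

View pics/w6.png

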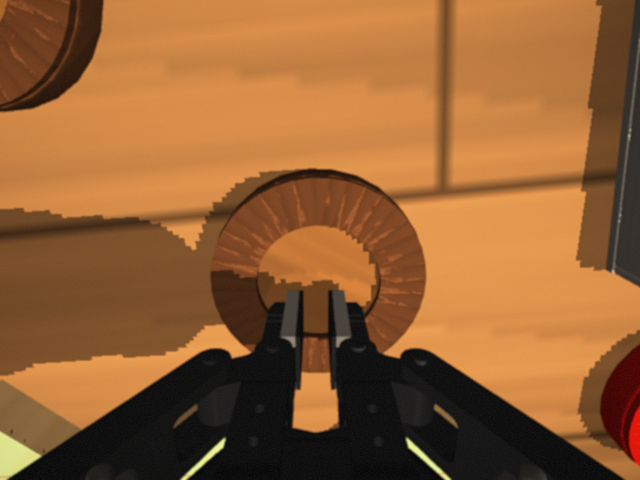

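Emit:
move_arm --pt "-0.75 -0.5 0 -0.05 0" --pt "-0.75 -1.3 0 -0.09 0" --pt "-0.75 -2.1 0 -0.09 0" --pt "-0.75 -2.8 0 -0.09 0" --pt "-0.75 -3.4 0 -0.08 0" --pt "-0.75 -3.8 0 -0.08 0" --pt "-0.75 -4.1 0 -0.08 0" --pt "-0.75 -4.3 0 -0.08 0" --pt "-0.75 -4.5 0 -0.08 0" --pt "-0.75 -4.5 0 -0.08 0"

```text
t: 16.8
tool_pos: [0.6642, 0.1611, 0.0427]
eef_rot: [0.149, 3.131, 0.01]
wrist_force: [-0.6, 0.5, 0.3]
grip_width: 0.128
grasp_force: 0.2
```

Run:
```python
from h import *
s=manip.get_state(); print(s['wrist_force'])
go(.661,.1616,.0425,174.6,s)
d=imaging.get_image('wrist'); save(d,'w7'); print(lids(d,s,[np.array(s['tool_pos'][:2])-(.01,0)]))
```

```text
[-0.56764514  0.51536977  0.32539352]
at [0.6642 0.1611 0.0427] yaw 174.55 tilt [ 0.007  0.006 -1.   ] t 16.8 -> row [0.33 0.02 0.01] turn -0.05
[(87.1, array([0.6522, 0.1651]))]
```

Emit:
move_arm --pt "-0.75 -0.2 0 0 0" --pt "-0.75 -0.3 0 0 0" --pt "-0.75 -0.4 0 0 0" --pt "-0.75 -0.5 0 0 0" --pt "-0.75 -0.6 0 0 0" --pt "-0.75 -0.7 0 0 0" --pt "-0.75 -0.7 0 0 0" --pt "-0.75 -0.7 0 0 0" --pt "-0.75 -0.7 0 0 0" --pt "-0.75 -0.7 0 0 0"

```text
t: 17.85
tool_pos: [0.6711, 0.1604, 0.0426]
eef_rot: [0.149, 3.131, 0.01]
wrist_force: [-0.5, -0.5, 1.1]
grip_width: 0.122
grasp_force: 0.3
```

Emit:
move_arm --pt "-0.75 -0.1 0 0 0" --pt "-0.75 -0.2 0 0 0" --pt "-0.75 -0.3 0 0 0" --pt "-0.75 -0.4 0 0 0" --pt "-0.75 -0.4 0 0 0" --pt "-0.75 -0.4 0 0 0" --pt "-0.75 -0.4 0 0 0" --pt "-0.75 -0.4 0 0 0" --pt "-0.75 -0.4 0 0 0" --pt "-0.75 -0.4 0 0 0"

```text
t: 18.85
tool_pos: [0.675, 0.1601, 0.0426]
eef_rot: [0.149, 3.131, 0.01]
wrist_force: [-1.3, -0.3, 0.3]
grip_width: 0.124
grasp_force: 0.4
```

Run:
```python
from h import *
s=manip.get_state(); print(s['wrist_force'])
go(.661,.1616,.0425,174.6,s)
d=imaging.get_image('wrist'); save(d,'w8'); print(lids(d,s,[np.array(s['tool_pos'][:2])-(.01,0)]))
```

```text
[-1.34321882 -0.33661535  0.34341497]
at [0.675  0.1601 0.0426] yaw 174.55 tilt [ 0.007  0.006 -1.   ] t 18.85 -> row [1.41 0.02 0.  ] turn -0.05
[(88.6, array([0.663 , 0.1641]))]
```

View pics/w8.png

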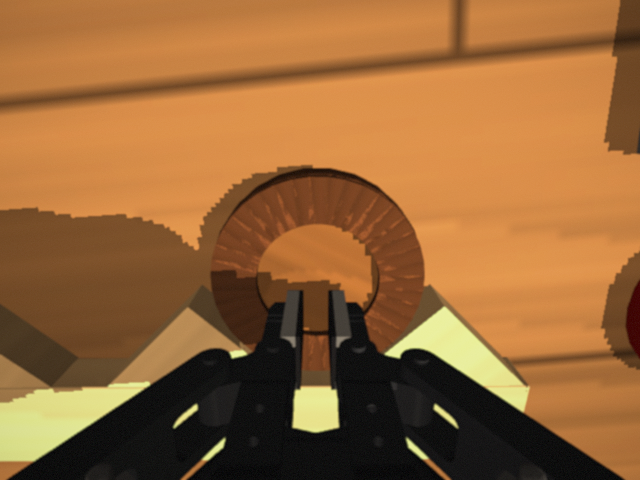

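Emit:
move_arm --pt "-0.75 -0.1 0 0 0" --pt "-0.75 -0.15 0 0 0" --pt "-0.75 -0.2 0 0 0" --pt "-0.75 -0.25 0 0 0" --pt "-0.75 -0.3 0 0 0" --pt "-0.75 -0.3 0 0 0" --pt "-0.75 -0.3 0 0 0" --pt "-0.75 -0.3 0 0 0" --pt "-0.75 -0.3 0 0 0" --pt "-0.75 -0.3 0 0 0"

```text
t: 19.9
tool_pos: [0.6762, 0.1599, 0.0424]
eef_rot: [0.148, 3.134, 0.01]
wrist_force: [-7.7, 0.7, 4.3]
grip_width: 0.127
grasp_force: 4.1
```

Emit:
move_arm --pt "-0.75 -0.1 0 0 0" --pt "-0.75 -0.2 0 0 0" --pt "-0.75 -0.2 0 0 0" --pt "-0.75 -0.2 0 0 0" --pt "-0.75 -0.2 0 0 0" --pt "-0.75 -0.2 0 0 0" --pt "-0.75 -0.2 0 0 0" --pt "-0.75 -0.2 0 0 0" --pt "-0.75 -0.2 0 0 0" --pt "-0.75 -0.2 0 0 0"

```text
t: 20.9
tool_pos: [0.6765, 0.1598, 0.0421]
eef_rot: [0.148, 3.138, 0.01]
wrist_force: [-13.9, 1.0, 6.1]
grip_width: 0.129
grasp_force: 7.7
```

Run:
```python
from h import *
s=manip.get_state(); print(s['wrist_force'])
go(.661,.1616,.0425,174.6,s)
d=imaging.get_image('wrist'); print(lids(d,s,[np.array(s['tool_pos'][:2])-(.01,0)]))
go(.484,.055,.10,174.6,s)
```

```text
[-13.9114578    0.99647843   6.08892992]
at [0.6765 0.1598 0.0421] yaw 174.6 tilt [ 0.001  0.007 -1.   ] t 20.9 -> row [ 1.56  0.03 -0.04] turn -0.0
[(87.2, array([0.6635, 0.1638]))]
at [0.6765 0.1598 0.0421] yaw 174.6 tilt [ 0.001  0.007 -1.   ] t 20.9 -> row [ 18.18 -12.21  -5.87] turn -0.0
```

Emit:
move_arm --pt "-0.75 0.4 0 0 0" --pt "-0.75 0.7 0 0 0" --pt "-0.75 0.7 0 -0.5 0" --pt "-0.75 0.7 0 -2 0" --pt "-0.75 0.7 0 -4 0" --pt "-0.75 3 -2 -6 0" --pt "-0.75 7 -5 -6 0" --pt "-0.75 11 -8 -6 0" --pt "-0.75 15 -11 -6 0" --pt "-0.75 18.5 -12.2 -6 0"

```text
t: 21.95
tool_pos: [0.482, 0.0536, 0.1011]
eef_rot: [0.151, 3.13, 0.01]
wrist_force: [0.5, -0.5, -0.8]
grip_width: 0.124
grasp_force: 0.0
```

Run:
```python
from h import *
s=manip.get_state(); print(s['wrist_force'])
d=imaging.get_image('wrist'); print(lids(d,s,[(.482,.055),(.488,-.065)]))
go(.482,.0557,.0435,174.6,s)
t=imaging.get_image('top'); save(t,'t2')
s=manip.get_state();go(.482,.0557,.0435,174.6,s); print(lids(t,None,[(.661,.162),(.482,.055),(.488,-.065)]))
```

```text
[ 0.53611307 -0.54333592 -0.82583763]
[(101.5, array([0.4805, 0.056 ])), (106.6, array([ 0.489 , -0.0645]))]
at [0.482  0.0536 0.1011] yaw 174.47 tilt [ 0.008  0.006 -1.   ] t 21.95 -> row [0.06 0.18 5.76] turn -0.13
at [0.4792 0.0539 0.101 ] yaw 174.47 tilt [ 0.005  0.006 -1.   ] t 22.05 -> row [-0.24  0.17  5.75] turn -0.13
[(57.0, array([0.6605, 0.1605])), (2.3, array([0.5   , 0.0395])), (40.0, array([ 0.4875, -0.0655]))]
```

Emit:
move_arm --pt "-0.75 -0.2 0.2 2 0" --pt "-0.75 -0.2 0.2 4.5 0" --pt "-0.75 -0.2 0.2 5.4 0" --pt "-0.75 -0.2 0.2 5.8 0" --pt "-0.75 -0.2 0.2 5.85 0" --pt "-0.75 -0.2 0.2 5.85 0" --pt "-0.75 -1 0.2 5.86 0" --pt "-0.75 -1.8 0.3 5.86 0" --pt "-0.75 -2.8 0.4 5.87 0" --pt "-0.75 -3 0.4 5.87 0"

```text
t: 23.05
tool_pos: [0.5162, 0.0569, 0.0424]
eef_rot: [0.149, 3.13, 0.011]
wrist_force: [-1.3, 0.7, 3.7]
grip_width: 0.122
grasp_force: 1.7
```

Run:
```python
from h import *
s=manip.get_state(); print(s['wrist_force'])
d=imaging.get_image('wrist'); print(lids(d,s,[s['tool_pos'][:2]-(.01,-.002)]))
go(.655,.0512,.0425,174.6,s)
```

```text
[-1.30941438  0.7094217   3.74336299]
[(92.8, array([0.5017, 0.0584]))]
at [0.5162 0.0569 0.0424] yaw 174.55 tilt [ 0.009  0.007 -1.   ] t 23.05 -> row [-13.87   0.75   0.11] turn -0.05
```

Emit:
move_arm --pt "-0.75 -1 0.1 0 0" --pt "-0.75 -2.5 0.2 0.01 0" --pt "-0.75 -4.2 0.3 0.02 0" --pt "-0.75 -6 0.4 0.04 0" --pt "-0.75 -8 0.5 0.05 0" --pt "-0.75 -10 0.6 0.07 0" --pt "-0.75 -11.7 0.7 0.08 0" --pt "-0.75 -13 0.75 0.1 0" --pt "-0.75 -13.9 0.75 0.1 0" --pt "-0.75 -14 0.75 0.1 0"

```text
t: 24.1
tool_pos: [0.6556, 0.0509, 0.0417]
eef_rot: [0.149, 3.131, 0.01]
wrist_force: [0.1, -1.0, -0.6]
grip_width: 0.12
grasp_force: 0.0
```

Emit:
move_arm --pt "-0.75 -0.2 0 0 0" --pt "-0.75 -0.4 0 0 0" --pt "-0.75 -0.6 0 0 0" --pt "-0.75 -0.7 0 0 0" --pt "-0.75 -0.8 0 0 0" --pt "-0.75 -0.9 0 0 0" --pt "-0.75 -1 0 0 0" --pt "-0.75 -1 0 0 0" --pt "-0.75 -1 0 0 0" --pt "-0.75 -1 0 0 0"

```text
t: 25.1
tool_pos: [0.6643, 0.0502, 0.0421]
eef_rot: [0.149, 3.132, 0.011]
wrist_force: [-2.3, 1.3, -0.9]
grip_width: 0.123
grasp_force: 1.3
```

Run:
```python
from h import *
s=manip.get_state(); print(s['wrist_force'])
d=imaging.get_image('wrist'); print(lids(d,s,[s['tool_pos'][:2]-(.012,-.002)]))
go(.6661,.050,.0425,174.6,s)
```

```text
[-2.30257593  1.29324468 -0.86512665]
[(90.8, array([0.6523, 0.0542]))]
at [0.6643 0.0502 0.0421] yaw 174.56 tilt [ 0.007  0.007 -1.   ] t 25.1 -> row [-0.18 -0.   -0.04] turn -0.04
```

Emit:
move_arm --pt "-0.75 -0.1 0 0 0" --pt "-0.75 -0.2 0 0 0" --pt "-0.75 -0.3 0 0 0" --pt "-0.75 -0.4 0 0 0" --pt "-0.75 -0.4 0 0 0" --pt "-0.75 -0.4 0 0 0" --pt "-0.75 -0.4 0 0 0" --pt "-0.75 -0.4 0 0 0" --pt "-0.75 -0.4 0 0 0" --pt "-0.75 -0.4 0 0 0"

```text
t: 26.15
tool_pos: [0.6654, 0.05, 0.0417]
eef_rot: [0.149, 3.137, 0.011]
wrist_force: [-12.6, 3.4, 6.8]
grip_width: 0.126
grasp_force: 6.3
```

Run:
```python
from h import *
s=manip.get_state(); print(s['wrist_force'])
d=imaging.get_image('wrist'); print(lids(d,s,[s['tool_pos'][:2]-(.012,-.002)]))
go(.488,-.065,.10,174.6,s)
```

```text
[-12.59886761   3.35632378   6.7872509 ]
[(89.8, array([0.6529, 0.054 ]))]
at [0.6654 0.05   0.0417] yaw 174.57 tilt [ 0.001  0.007 -1.   ] t 26.15 -> row [ 16.57 -13.09  -5.94] turn -0.03
```

Emit:
move_arm --pt "-0.75 0.4 0 0 0" --pt "-0.75 0.7 0 0 0" --pt "-0.75 0.7 0 -0.5 0" --pt "-0.75 0.7 0 -2 0" --pt "-0.75 0.7 0 -4 0" --pt "-0.75 3 -2 -6 0" --pt "-0.75 7 -5 -6 0" --pt "-0.75 11 -8 -6 0" --pt "-0.75 15 -11 -6 0" --pt "-0.75 17 -13 -6 0"

```text
t: 27.2
tool_pos: [0.4834, -0.0652, 0.1007]
eef_rot: [0.15, 3.132, 0.009]
wrist_force: [0.3, -0.4, -0.3]
grip_width: 0.122
grasp_force: 0.0
```

Run:
```python
from h import *
s=manip.get_state(); print(s['wrist_force'])
d=imaging.get_image('wrist'); s=manip.get_state();d=imaging.get_image('wrist'); print(lids(d,s,[(.488,-.065)]))
s=manip.get_state()
go(.487,-.065,.0425,174.6,s)
```

```text
[ 0.28709524 -0.43100512 -0.27476832]
[(102.7, array([ 0.4895, -0.064 ]))]
at [ 0.4839 -0.0659  0.1009] yaw 174.39 tilt [ 0.007  0.005 -1.   ] t 27.3 -> row [-0.27  0.08  5.85] turn -0.21
```

Emit:
move_arm --pt "-0.75 -0.3 0.1 2 0" --pt "-0.75 -0.3 0.1 4.5 0" --pt "-0.75 -0.3 0.1 5.4 0" --pt "-0.75 -0.3 0.1 5.8 0" --pt "-0.75 -0.3 0.1 5.85 0" --pt "-0.75 -0.3 0.1 5.85 0" --pt "-0.75 -0.3 0.1 5.85 0" --pt "-0.75 -0.3 0.1 5.85 0" --pt "-0.75 -0.3 0.1 5.85 0" --pt "-0.75 -0.3 0.1 5.85 0"

```text
t: 28.3
tool_pos: [0.4901, -0.0629, 0.0419]
eef_rot: [0.149, 3.131, 0.01]
wrist_force: [-1.1, -0.6, -0.2]
grip_width: 0.126
grasp_force: 0.0
```

Run:
```python
from h import *
s=manip.get_state(); print(s['wrist_force'])
go(.645,-.0590,.0423,174.6,s)
```

```text
[-1.12107757 -0.60366959 -0.2210575 ]
at [ 0.4901 -0.0629  0.0419] yaw 174.55 tilt [ 0.008  0.006 -1.   ] t 28.3 -> row [-15.39   1.86   0.08] turn -0.05
```

Emit:
move_arm --pt "-0.75 -0.8 0.1 0 0" --pt "-0.75 -2 0.24 0 0" --pt "-0.75 -3.6 0.43 0.01 0" --pt "-0.75 -5.6 0.68 0.02 0" --pt "-0.75 -7.8 0.94 0.03 0" --pt "-0.75 -10 1.2 0.05 0" --pt "-0.75 -12.2 1.47 0.06 0" --pt "-0.75 -14 1.7 0.07 0" --pt "-0.75 -15.2 1.84 0.08 0" --pt "-0.75 -15.4 1.86 0.08 0"

```text
t: 29.3
tool_pos: [0.6472, -0.0589, 0.0416]
eef_rot: [0.148, 3.13, 0.01]
wrist_force: [0.2, 0.7, 0.6]
grip_width: 0.129
grasp_force: 0.0
```

Emit:
move_arm --pt "-0.75 -0.2 0 0 0" --pt "-0.75 -0.4 0 0 0" --pt "-0.75 -0.6 0 0 0" --pt "-0.75 -0.7 0 0 0" --pt "-0.75 -0.8 0 0 0" --pt "-0.75 -0.9 0 0 0" --pt "-0.75 -1 0 0 0" --pt "-0.75 -1.1 0 0 0" --pt "-0.75 -1.1 0 0 0" --pt "-0.75 -1.1 0 0 0"

```text
t: 30.3
tool_pos: [0.6542, -0.0597, 0.0417]
eef_rot: [0.149, 3.135, 0.011]
wrist_force: [-7.0, 2.1, 2.4]
grip_width: 0.125
grasp_force: 3.6
```

Run:
```python
from h import *
s=manip.get_state(); print(s['wrist_force'])
d=imaging.get_image('wrist'); print(lids(d,s,[s['tool_pos'][:2]-(.012,-.002)]))
go(.6555,-.0595,.0423,174.6,s)
```

```text
[-6.9709071   2.06574044  2.43372949]
[(88.5, array([ 0.6422, -0.0557]))]
at [ 0.6542 -0.0597  0.0417] yaw 174.56 tilt [ 0.004  0.007 -1.   ] t 30.3 -> row [-0.13  0.03 -0.06] turn -0.04
```

Emit:
move_arm --pt "-0.75 -0.1 0 0 0" --pt "-0.75 -0.2 0 0 0" --pt "-0.75 -0.2 0 0 0" --pt "-0.75 -0.2 0 0 0" --pt "-0.75 -0.2 0 0 0" --pt "-0.75 -0.2 0 0 0" --pt "-0.75 -0.2 0 0 0" --pt "-0.75 -0.2 0 0 0" --pt "-0.75 -0.2 0 0 0" --pt "-0.75 -0.2 0 0 0"

```text
t: 31.35
tool_pos: [0.6547, -0.0597, 0.0416]
eef_rot: [0.149, 3.137, 0.011]
wrist_force: [-12.1, 2.8, 5.6]
grip_width: 0.118
grasp_force: 6.1
```

Emit:
move_arm --pt "-0.75 0.4 0 0 0" --pt "-0.75 0.7 0 0 0" --pt "-0.75 0.7 0 -0.5 0" --pt "-0.75 0.7 0 -2 0" --pt "-0.75 0.7 0 -4 0" --pt "-0.75 2 2 -8 0" --pt "-0.75 2 4 -12 0" --pt "-0.75 2 6 -16 0" --pt "-0.75 2 8 -18 0" --pt "-0.75 2 10 -18 0"

```text
t: 32.35
tool_pos: [0.6484, 0.0408, 0.2276]
eef_rot: [0.149, 3.123, 0.011]
wrist_force: [0.6, -0.3, -0.2]
grip_width: 0.126
grasp_force: 0.0
```

Run:
```python
from h import *
d=imaging.get_image('wrist');s=manip.get_state(); d=imaging.get_image('wrist');save(d,'w9')
go(.58,.05,.25,174.6,s)
N=[(.6403,-.0575),(.6506,.0521),(.661,.1616)]
print(lids(d,s,N)); save(d,'w9')
t=imaging.get_image('top'); save(t,'t3'); print(lids(t,None,N))
e=imaging.get_image('side'); save(e,'s3'); print(lids(e,None,N))
```

```text
at [0.648  0.0435 0.2256] yaw 174.64 tilt [ 0.013  0.008 -1.   ] t 32.4 -> row [ 6.8   0.03 -2.52] turn 0.04
[(95.5, array([ 0.6398, -0.0545])), (99.4, array([0.6506, 0.0526])), (103.8, array([0.6635, 0.1636]))]
[(10.1, array([ 0.6493, -0.076 ])), (2.2, array([0.6661, 0.0691])), (68.8, array([0.66  , 0.1621]))]
[(66.7, array([ 0.6393, -0.062 ])), (69.1, array([0.6511, 0.0486])), (71.5, array([0.6615, 0.1576]))]
```

View pics/w9.png

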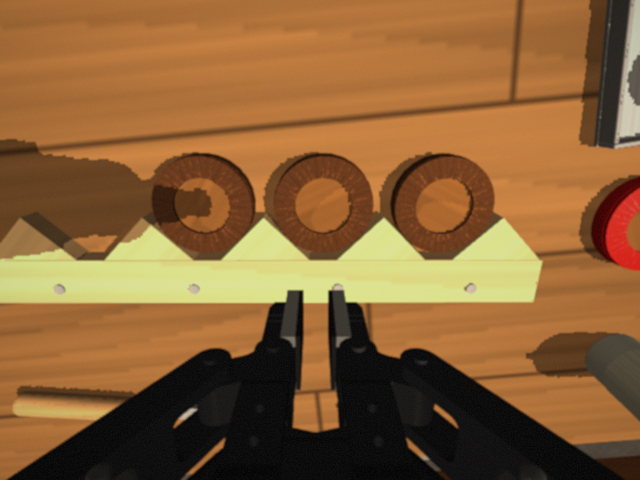

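All three lids sit in notches 2 to 4 and touch both flanks, at (203,204), (322,205) and (443,205). Next is the mould.

Emit:
move_arm --pt "-0.6 7.5 -40 1 0" --pt "-0.6 7.5 -40 1 0" --pt "-0.6 7.5 -40 1 0" --pt "-0.6 7.5 -40 1 0" --pt "-0.6 7.5 -40 1 0" --pt "-0.6 7.5 -40 1 0" --pt "-0.6 7.5 -40 1 0" --pt "-0.6 7.5 -40 1 0" --pt "-0.6 7.5 -40 1 0" --pt "-0.6 7.5 -40 1 0"

```text
t: 33.55
tool_pos: [0.5322, -0.3532, 0.2086]
eef_rot: [0.155, 3.132, 0.011]
wrist_force: [0.6, 0.1, -0.6]
grip_width: 0.201
grasp_force: 0.0
```

Run:
```python
from h import *
d=imaging.get_image('wrist');s=manip.get_state(); d=imaging.get_image('wrist');save(d,'w10'); np.savez('w10.npz',p=s['tool_pos'],r=s['eef_rot'])
print(np.round(s['joints'],2));go(.535,-.351,.2,174.6,s)
```

```text
[-0.59  0.45  0.18  1.3   0.01 -0.49]
at [ 0.5329 -0.3517  0.2089] yaw 174.42 tilt [ 0.006  0.007 -1.   ] t 33.6 -> row [-0.2   0.08  0.89] turn -0.18
```

View pics/w10.png

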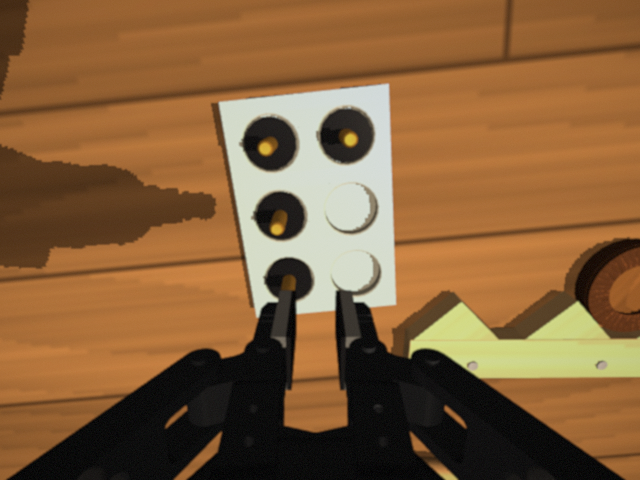

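The wrist view shows stem tops at (267,148), (349,139) and (278,229). A fourth handle is partly behind the finger at (289,280), and the two empty cavities are at (351,208) and (355,271).

Run:
```python
from h import *
z=np.load('w10.npz'); st=dict(tool_pos=z['p'],eef_rot=z['r'])
d=imaging.get_image('wrist'); s=manip.get_state()
print('tops',np.round(pix2plane(d,[[267,148],[349,139],[278,229]],.054,st),4))
print('flanges',np.round(pix2plane(d,[[271,143],[347,135],[280,215],[290,279]],.018,st),4))
# local fit of flange circles r=22 at z .018 via lids-like gradient: mould model fit
g=cv2.GaussianBlur(d['color'].astype(np.float32),(0,0),1).sum(2)
a=np.linspace(0,2*np.pi,80,endpoint=False)
def fit(D,S,g,cav,yaw0=0):
    best=(-1,)
    def score(p):
        t=0
        for l in cav:
            c=np.array([p[0]+np.cos(p[2])*l[0]-np.sin(p[2])*l[1],p[1]+np.sin(p[2])*l[0]+np.cos(p[2])*l[1]])
            v=[]
            for r in(.0255,.0215):
                uv=proj(D,np.c_[c[0]+r*np.cos(a),c[1]+r*np.sin(a),np.full(80,.018)],S).astype(np.float32)
                v.append(cv2.remap(g,uv[:,0].reshape(1,-1),uv[:,1].reshape(1,-1),1)[0])
            t+=np.clip(v[0]-v[1],0,250).mean()
        return -t
    from scipy.optimize import brute,fmin
    r=brute(score,(slice(.525,.547,.003),slice(-.362,-.340,.003),slice(-.06,.03,.01)),finish=fmin); return np.round(r,4),score(r)
cav=[(-.062,-.031),(-.062,.031),(0,-.031)]
print('wrist',fit(d,s,g,cav))
t=imaging.get_image('top'); save(t,'t4'); gt=cv2.GaussianBlur(t['color'].astype(np.float32),(0,0),.7).sum(2)
e=imaging.get_image('side'); ge=cv2.GaussianBlur(e['color'].astype(np.float32),(0,0),.7).sum(2)
cav=cav+[(.062,-.031)]; print('side',fit(e,None,ge,cav))
N=[(.6403,-.0575),(.6506,.0521),(.661,.1616)]
print(lids(t,None,N),lids(e,None,N))
go(.473,-.382,.1,174.6)
```

```text
tops [[ 0.4747 -0.3786  0.054 ]
 [ 0.4743 -0.3191  0.054 ]
 [ 0.5366 -0.3788  0.054 ]]
flanges [[ 0.4743 -0.3795  0.018 ]
 [ 0.4742 -0.3173  0.018 ]
 [ 0.5356 -0.3801  0.018 ]
 [ 0.5976 -0.3789  0.018 ]]
wrist (array([ 0.5376, -0.3484,  0.0067]), np.float32(-750.0))
side (array([ 5.359e-01, -3.518e-01,  1.000e-04]), np.float32(-940.6528))
[(77.8, array([ 0.6388, -0.057 ])), (77.6, array([0.6486, 0.0511])), (79.5, array([0.66  , 0.1606]))] [(71.4, array([ 0.6388, -0.0615])), (70.7, array([0.6511, 0.0486])), (72.7, array([0.6615, 0.1576]))]
at [ 0.5342 -0.3496  0.2095] yaw 174.65 tilt [ 0.007  0.006 -1.   ] t 33.8 -> row [ 5.87 -3.87 10.89] turn 0.05
```

Emit:
move_arm --pt "-0.4 2.5 -1.5 0 0" --pt "-0.4 5.7 -3.75 3 0" --pt "-0.4 5.7 -3.75 7 0" --pt "-0.4 5.7 -3.75 10 0" --pt "-0.4 5.7 -3.75 11 0" --pt "-0.4 5.7 -3.75 11 0" --pt "-0.4 5.7 -3.75 11 0" --pt "-0.4 5.7 -3.75 11 0" --pt "-0.4 5.7 -3.75 11 0" --pt "-0.4 5.7 -3.75 11 0"

```text
t: 34.8
tool_pos: [0.4746, -0.3824, 0.0997]
eef_rot: [0.149, 3.13, 0.009]
wrist_force: [0.3, -0.3, -0.1]
grip_width: 0.3
grasp_force: 0.0
```

Run:
```python
from h import *
s=manip.get_state(); d=imaging.get_image('wrist');save(d,'w11')
go(.4745,-.3805,.048,174.6,s)
```

```text
at [ 0.4746 -0.3824  0.0997] yaw 174.56 tilt [ 0.008  0.005 -1.   ] t 34.8 -> row [0.07 0.15 5.17] turn -0.04
```

View pics/w11.png

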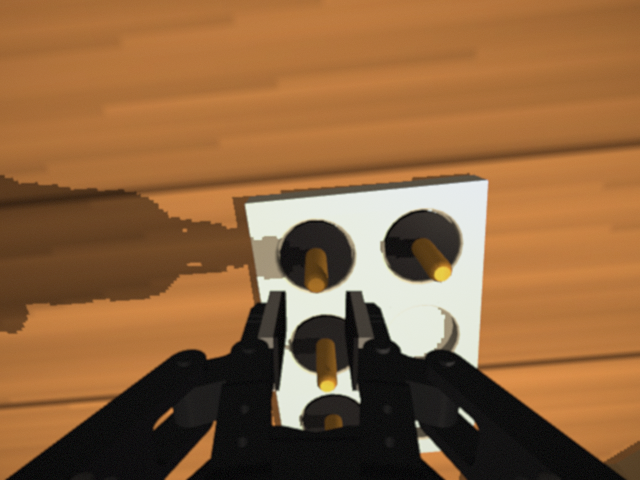

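The stem at (316,285) is centred between the fingers, at about column 316. I'll descend and grip.

Emit:
move_arm --pt "-0.4 0 0 2 0" --pt "-0.4 0 0 4 0" --pt "-0.4 0 0 5 0" --pt "-0.4 0 0 5.15 0" --pt "-0.4 0 0 5.15 0" --pt "-0.7 0 0 5.15 0" --pt "-1 0 0 5.15 0" --pt "-1 0 0 5.15 0" --pt "-1 0 0 5.15 0" --pt "-1 0 0 5.15 0"

```text
t: 35.85
tool_pos: [0.4751, -0.3822, 0.0483]
eef_rot: [0.149, 3.13, 0.009]
wrist_force: [-0.8, 1.0, 5.9]
grip_width: 0.122
grasp_force: 59.0
```

Emit:
move_arm --pt "-1 0 0 0 0" --pt "-1 0 0 0 0" --pt "-1 0 0 -0.5 0" --pt "-1 0 0 -1.5 0" --pt "-1 0 0 -3 0" --pt "-1 0 0 -5 0" --pt "-1 0 0 -7 0" --pt "-1 0 0 -8 0" --pt "-1 0 0 -8 0" --pt "-1 0 0 -8 0"

```text
t: 36.85
tool_pos: [0.4738, -0.3822, 0.1269]
eef_rot: [0.149, 3.131, 0.011]
wrist_force: [-0.2, -0.2, -0.5]
grip_width: 0.119
grasp_force: 58.5
```

Run:
```python
from h import *
s=manip.get_state(); print(s['grip_width'],s['grasp_force'],s['wrist_force'],s['t'])
go(.6403,-.0575,.11,174.6,s)
d=imaging.get_image('top'); save(d,'t5'); N=[(.6403,-.0575),(.6506,.0521),(.661,.1616)]; print(lids(d,None,N))
```

```text
0.11926644697164555 58.47563653544057 [-0.21803785 -0.20475173 -0.48340388] 36.85
at [ 0.4738 -0.3822  0.1269] yaw 174.55 tilt [ 0.007  0.006 -1.   ] t 36.85 -> row [-13.48  33.89   2.02] turn -0.05
[(77.9, array([ 0.6388, -0.057 ])), (77.3, array([0.6486, 0.0511])), (79.1, array([0.66  , 0.1606]))]
```

Emit:
move_arm --pt "-1 -1.5 3.5 0 0" --pt "-1 -3 7.5 0 0" --pt "-1 -4.8 12 0 0" --pt "-1 -6.6 16.5 0 0" --pt "-1 -8.4 21 0 0" --pt "-1 -10.2 25.5 0 0" --pt "-1 -11.8 29.5 0 0" --pt "-1 -12.9 32.3 0 0" --pt "-1 -13.5 33.9 0 0" --pt "-1 -13.5 33.9 0 0"

```text
t: 37.9
tool_pos: [0.6408, -0.0559, 0.1294]
eef_rot: [0.145, 3.133, 0.011]
wrist_force: [-1.1, -0.7, 0.3]
grip_width: 0.121
grasp_force: 58.6
```

Run:
```python
from h import *
s=manip.get_state(); d=imaging.get_image('wrist');save(d,'w12');s=manip.get_state();
go(.6403,-.0575,.058,174.6,s); print(s['grasp_force'],lids(d,s,[(.6403,-.0575)]))
```

```text
at [ 0.6402 -0.0572  0.1295] yaw 174.63 tilt [ 0.006  0.006 -1.   ] t 37.95 -> row [ 0.02 -0.07  7.15] turn 0.03
58.593445413862355 [(83.3, array([ 0.6418, -0.057 ]))]
```

View pics/w12.png

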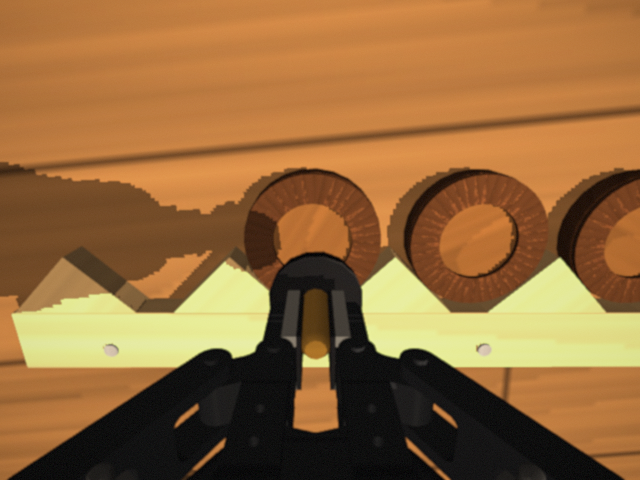

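The handle is held upright at (315,300), with its lid below at about (312,235). I'll lower it.

Emit:
move_arm --pt "-1 0 0 2 0" --pt "-1 0 0 4 0" --pt "-1 0 0 5.5 0" --pt "-1 0 0 6.5 0" --pt "-1 0 0 7 0" --pt "-1 0 0 7.15 0" --pt "-1 0 0 7.2 0" --pt "-1 0 0 7.25 0" --pt "-1 0 0 7.25 0" --pt "-1 0 0 7.25 0"

```text
t: 38.95
tool_pos: [0.6413, -0.0572, 0.0584]
eef_rot: [0.149, 3.131, 0.01]
wrist_force: [0.4, -0.7, -0.4]
grip_width: 0.116
grasp_force: 58.6
```

Emit:
move_arm --pt "-1 0 0 0.05 0" --pt "-1 0 0 0.1 0" --pt "-1 0 0 0.15 0" --pt "-1 0 0 0.2 0" --pt "-1 0 0 0.2 0" --pt "-1 0 0 0.2 0" --pt "-1 0 0 0.2 0" --pt "-1 0 0 0.2 0" --pt "-1 0 0 0.2 0" --pt "-1 0 0 0.2 0"

```text
t: 39.95
tool_pos: [0.6412, -0.0571, 0.0563]
eef_rot: [0.149, 3.131, 0.011]
wrist_force: [-1.2, 1.5, 5.3]
grip_width: 0.115
grasp_force: 59.1
```

Emit:
move_arm --pt "-0.5 0 0 0 0" --pt "-0.5 0 0 0 0" --pt "-0.5 0 0 0 0" --pt "-0.5 0 0 0 0" --pt "-0.5 0 0 -1 0" --pt "-0.5 0 0 -2 0" --pt "-0.5 0 0 -4 0" --pt "-0.5 0 0 -6 0" --pt "-0.5 0 0 -8 0" --pt "-0.5 0 0 -8 0"

```text
t: 40.95
tool_pos: [0.6423, -0.0579, 0.1401]
eef_rot: [0.149, 3.125, 0.01]
wrist_force: [0.9, 0.4, 0.4]
grip_width: 0.249
grasp_force: 0.0
```

Run:
```python
from h import *
s=manip.get_state(); d=imaging.get_image('wrist');save(d,'w13')
N=[(.6403,-.0575),(.6506,.0521),(.661,.1616)];print(lids(d,s,N[:2]))
print(proj(d,[(.6403,-.0575,.062),(.6403,-.0575,.016)],s))
s=manip.get_state(); go(.5362,-.381,.13,174.6,s)
```

```text
[(89.5, array([ 0.6428, -0.0555])), (100.8, array([0.6516, 0.0536]))]
[[312.76081825 256.02089627]
 [312.65707628 230.06060695]]
at [ 0.6416 -0.0578  0.1383] yaw 174.55 tilt [ 0.011  0.006 -1.   ] t 41.0 -> row [  7.43 -33.18   0.52] turn -0.05
```

View pics/w13.png

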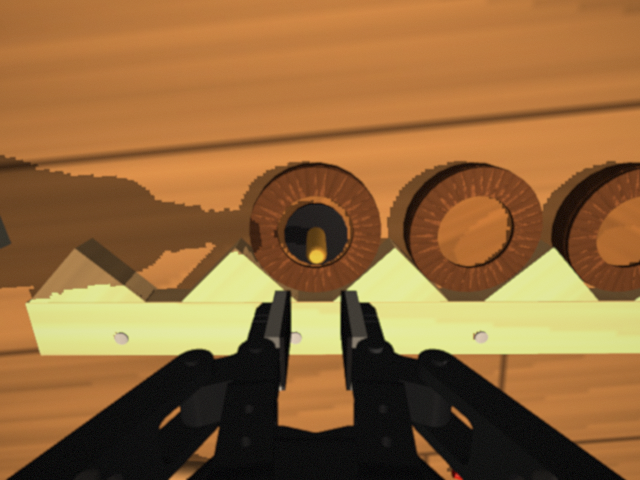

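The first handle is seated in its recess, with the stem top at (317,250) inside the ring. On to the second handle.

Emit:
move_arm --pt "-0.4 0.7 -3.4 0 0" --pt "-0.4 1.6 -7.4 0 0" --pt "-0.4 2.7 -12 0 0" --pt "-0.4 3.7 -16.5 0 0" --pt "-0.4 4.7 -21 0 0" --pt "-0.4 5.7 -25.5 0 0" --pt "-0.4 6.5 -29.3 0 0" --pt "-0.4 7.1 -32 0 0" --pt "-0.4 7.4 -33.3 0 0" --pt "-0.4 7.4 -33.3 0 0"

```text
t: 42.0
tool_pos: [0.5344, -0.3833, 0.1325]
eef_rot: [0.152, 3.132, 0.011]
wrist_force: [0.6, 0.3, 0.2]
grip_width: 0.299
grasp_force: 0.0
```

```bash
cat >> h.py <<'E'
def stem(d,st,P,ztop=.054):
    "centroid of brass pixels near the expected stem top, measured across jaw axis"
    hsv=cv2.cvtColor(d['color'],cv2.COLOR_RGB2HSV).astype(int); u=proj(d,[P[0],P[1],ztop],st)[0]
    m=((hsv[...,0]>12)&(hsv[...,0]<30)&(hsv[...,1]>130)&(hsv[...,2]>110)); yy,xx=np.nonzero(m)
    k=(abs(xx-u[0])<18)&(abs(yy-u[1])<14); c=np.array([xx[k].mean(),yy[k].mean()]); print('stem px exp',np.round(u,1),'got',np.round(c,1),k.sum(),'pos',np.round(pix2plane(d,[c],ztop,st)[0],4))
E
python3 - <<'E'
from h import *
d=imaging.get_image('wrist');s=manip.get_state(); d=imaging.get_image('wrist');save(d,'w14')
stem(d,s,(.5362,-.3825)); go(.5362,-.3825,.048,174.6,s)
t=imaging.get_image('top'); N=[(.6403,-.0575),(.6506,.0521),(.661,.1616)]; print(lids(t,None,N))
E
```

```text
stem px exp [311.6 261.8] got [316.5 260.1] 249 pos [ 0.5354 -0.3796  0.054 ]
at [ 0.535  -0.382   0.1327] yaw 174.5 tilt [ 0.007  0.007 -1.   ] t 42.05 -> row [-0.08 -0.1   8.47] turn -0.1
[(59.3, array([ 0.6448, -0.055 ])), (78.1, array([0.6486, 0.0511])), (79.8, array([0.66  , 0.1606]))]
```

Emit:
move_arm --pt "-0.4 0 0 2.5 0" --pt "-0.4 0 0 5.5 0" --pt "-0.4 0 0 7.5 0" --pt "-0.4 0 0 8.3 0" --pt "-0.4 0 0 8.45 0" --pt "-0.4 0 0 8.45 0" --pt "-0.7 0 0 8.45 0" --pt "-1 0 0 8.45 0" --pt "-1 0 0 8.45 0" --pt "-1 0 0 8.45 0"

```text
t: 43.15
tool_pos: [0.5366, -0.3819, 0.0502]
eef_rot: [0.149, 3.129, 0.009]
wrist_force: [0.4, 2.0, 7.0]
grip_width: 0.116
grasp_force: 58.9
```

Emit:
move_arm --pt "-1 0 0 0 0" --pt "-1 0 0 0 0" --pt "-1 0 0 -0.5 0" --pt "-1 0 0 -1.5 0" --pt "-1 0 0 -3 0" --pt "-1 0 0 -5 0" --pt "-1 0 0 -7 0" --pt "-1 0 0 -8 0" --pt "-1 0 0 -8 0" --pt "-1 0 0 -8 0"

```text
t: 44.15
tool_pos: [0.5351, -0.3821, 0.1284]
eef_rot: [0.149, 3.131, 0.011]
wrist_force: [0.8, 0.0, -1.1]
grip_width: 0.113
grasp_force: 58.5
```

Run:
```python
from h import *
s=manip.get_state(); go(.6512,.0524,.13,174.6,s)
```

```text
at [ 0.5351 -0.3821  0.1284] yaw 174.55 tilt [ 0.007  0.006 -1.   ] t 44.15 -> row [-7.43 44.35  0.2 ] turn -0.05
```

Emit:
move_arm --pt "-1 -0.6 3.5 0 0" --pt "-1 -1.3 8 0 0" --pt "-1 -2.2 13 0 0" --pt "-1 -3 18 0 0" --pt "-1 -3.9 23 0 0" --pt "-1 -4.7 28 0 0" --pt "-1 -5.6 33 0 0" --pt "-1 -6.4 38 0 0" --pt "-1 -7.1 42 0 0" --pt "-1 -7.4 44 0 0"

```text
t: 45.15
tool_pos: [0.6507, 0.0526, 0.1308]
eef_rot: [0.144, 3.133, 0.011]
wrist_force: [0.5, -0.2, -1.0]
grip_width: 0.114
grasp_force: 58.6
```

Run:
```python
from h import *
d=imaging.get_image('wrist'); d=imaging.get_image('wrist');s=manip.get_state(); d=imaging.get_image('wrist');save(d,'w15')
print(s['grasp_force'],lids(d,s,[(.6512,.0524)])); go(.6512,.0524,.058,174.6,s)
```

```text
58.61375085194595 [(84.8, array([0.6527, 0.0544]))]
at [0.6506 0.0516 0.1308] yaw 174.76 tilt [ 0.005  0.006 -1.   ] t 45.25 -> row [-0.02  0.03  7.29] turn 0.16
```

Emit:
move_arm --pt "-1 -0.1 0.1 2 0" --pt "-1 -0.1 0.1 4 0" --pt "-1 -0.1 0.1 5.5 0" --pt "-1 -0.1 0.1 6.4 0" --pt "-1 -0.1 0.1 6.8 0" --pt "-1 -0.1 0.1 7 0" --pt "-1 -0.1 0.1 7.1 0" --pt "-1 -0.1 0.1 7.15 0" --pt "-1 -0.1 0.1 7.2 0" --pt "-1 -0.1 0.1 7.2 0"

```text
t: 46.3
tool_pos: [0.6525, 0.0503, 0.0606]
eef_rot: [0.149, 3.131, 0.01]
wrist_force: [0.1, -0.7, -1.0]
grip_width: 0.116
grasp_force: 58.6
```

Emit:
move_arm --pt "-1 0 0 0.05 0" --pt "-1 0 0 0.1 0" --pt "-1 0 0 0.15 0" --pt "-1 0 0 0.2 0" --pt "-1 0 0 0.2 0" --pt "-1 0 0 0.2 0" --pt "-1 0 0 0.2 0" --pt "-1 0 0 0.2 0" --pt "-1 0 0 0.2 0" --pt "-1 0 0 0.2 0"

```text
t: 47.3
tool_pos: [0.6523, 0.0502, 0.0583]
eef_rot: [0.149, 3.131, 0.01]
wrist_force: [-0.7, 1.5, 1.3]
grip_width: 0.112
grasp_force: 58.7
```

Emit:
move_arm --pt "-1 0 0 -0.1 0" --pt "-1 0.05 0.1 -0.1 0" --pt "-1 0.05 0.2 -0.1 0" --pt "-1 0.05 0.2 -0.1 0" --pt "-1 0.05 0.2 -0.05 0" --pt "-1 0.05 0.2 0 0" --pt "-1 0.05 0.2 0.05 0" --pt "-1 0.05 0.2 0.07 0" --pt "-1 0.05 0.2 0.07 0" --pt "-1 0.05 0.2 0.07 0"

```text
t: 48.3
tool_pos: [0.6521, 0.0523, 0.0582]
eef_rot: [0.149, 3.131, 0.011]
wrist_force: [-1.7, 1.3, 5.7]
grip_width: 0.122
grasp_force: 59.4
```

Emit:
move_arm --pt "-0.5 0 0 0 0" --pt "-0.5 0 0 0 0" --pt "-0.5 0 0 0 0" --pt "-0.5 0 0 0 0" --pt "-0.5 0 0 -1 0" --pt "-0.5 0 0 -2 0" --pt "-0.5 0 0 -4 0" --pt "-0.5 0 0 -6 0" --pt "-0.5 0 0 -8 0" --pt "-0.5 0 0 -8 0"

```text
t: 49.3
tool_pos: [0.6532, 0.0519, 0.1417]
eef_rot: [0.149, 3.125, 0.011]
wrist_force: [-0.1, -0.3, -0.6]
grip_width: 0.25
grasp_force: 0.0
```

Run:
```python
from h import *
s=manip.get_state(); d=imaging.get_image('wrist');save(d,'w16')
print(lids(d,s,[(.6403,-.0575),(.6506,.0521),(.661,.1616)]));stem(d,s,(.6512,.0524),.062)
s=manip.get_state(); go(.474,-.3195,.14,174.6,s)
```

```text
[(95.1, array([ 0.6413, -0.055 ])), (94.2, array([0.6531, 0.0531])), (106.1, array([0.6635, 0.1631]))]
stem px exp [312.8 254.9] got [316.3 252.9] 321 pos [0.6501 0.0545 0.062 ]
at [0.6525 0.0518 0.1399] yaw 174.55 tilt [ 0.011  0.007 -1.   ] t 49.35 -> row [ 14.25 -38.66  -0.45] turn -0.05
```

Emit:
move_arm --pt "-0.4 1.3 -3.5 0 0" --pt "-0.4 2.9 -8 0 0" --pt "-0.4 4.6 -12.5 0 0" --pt "-0.4 6.3 -17 0 0" --pt "-0.4 7.9 -21.5 0 0" --pt "-0.4 9.6 -26 0 0" --pt "-0.4 11.2 -30.5 0 0" --pt "-0.4 12.8 -35 0 0" --pt "-0.4 14 -38 0 0" --pt "-0.4 14.3 -38.9 0 0"

```text
t: 50.35
tool_pos: [0.4702, -0.3244, 0.1334]
eef_rot: [0.154, 3.132, 0.01]
wrist_force: [0.7, 0.1, 0.2]
grip_width: 0.296
grasp_force: 0.0
```

Run:
```python
from h import *
for i in range(3): d=imaging.get_image('wrist')
s=manip.get_state(); d=imaging.get_image('wrist');save(d,'w17')
stem(d,s,(.474,-.3195)); go(.4743,-.322,.0485,174.6,s)
```

```text
stem px exp [316.5 262. ] got [319.3 259.9] 273 pos [ 0.4729 -0.3177  0.054 ]
at [ 0.472  -0.3217  0.1335] yaw 174.49 tilt [ 0.007  0.007 -1.   ] t 50.5 -> row [-0.18 -0.07  8.5 ] turn -0.11
```

Emit:
move_arm --pt "-0.4 -0.1 0.15 2.5 0" --pt "-0.4 -0.1 0.15 5.5 0" --pt "-0.4 -0.1 0.15 7.5 0" --pt "-0.4 -0.1 0.15 8.3 0" --pt "-0.4 -0.1 0.15 8.5 0" --pt "-0.4 -0.1 0.15 8.55 0" --pt "-0.7 -0.1 0.15 8.55 0" --pt "-1 -0.1 0.15 8.55 0" --pt "-1 -0.1 0.15 8.55 0" --pt "-1 -0.1 0.15 8.55 0"

```text
t: 51.55
tool_pos: [0.4747, -0.3202, 0.0496]
eef_rot: [0.149, 3.129, 0.01]
wrist_force: [1.4, 3.1, 7.0]
grip_width: 0.116
grasp_force: 58.9
```

Emit:
move_arm --pt "-1 0 0 0 0" --pt "-1 0 0 0 0" --pt "-1 0 0 -0.5 0" --pt "-1 0 0 -1.5 0" --pt "-1 0 0 -3 0" --pt "-1 0 0 -5 0" --pt "-1 0 0 -7 0" --pt "-1 0 0 -8 0" --pt "-1 0 0 -8 0" --pt "-1 0 0 -8 0"

```text
t: 52.55
tool_pos: [0.4732, -0.3204, 0.1282]
eef_rot: [0.149, 3.131, 0.01]
wrist_force: [-0.0, -0.2, -1.8]
grip_width: 0.121
grasp_force: 58.5
```

Run:
```python
from h import *
s=manip.get_state(); go(.6615,.162,.13,174.6,s)
```

```text
at [ 0.4732 -0.3204  0.1282] yaw 174.55 tilt [ 0.007  0.006 -1.   ] t 52.55 -> row [-14.16  49.81   0.26] turn -0.05
```

Emit:
move_arm --pt "-1 -1.4 4.5 -1 0" --pt "-1 -2.7 9.2 -1 0" --pt "-1 -4 13.9 -1 0" --pt "-1 -5.3 18.6 -1 0" --pt "-1 -6.6 23.3 -1 0" --pt "-1 -8 28 -1 0" --pt "-1 -9.3 32.7 -1 0" --pt "-1 -10.6 37.4 -1 0" --pt "-1 -12 42.1 -1 0" --pt "-1 -12.8 45 -1 0"

```text
t: 53.55
tool_pos: [0.6437, 0.1186, 0.1408]
eef_rot: [0.146, 3.133, 0.011]
wrist_force: [-0.2, -0.8, -0.8]
grip_width: 0.118
grasp_force: 58.6
```

Run:
```python
from h import *
for i in range(3): d=imaging.get_image('wrist')
s=manip.get_state(); print(s['grasp_force']);  go(.6618,.162,.13,174.6,s)
```

```text
58.62364771295688
at [0.6431 0.1171 0.1405] yaw 174.73 tilt [ 0.005  0.006 -1.   ] t 53.7 -> row [-1.45  4.63  1.09] turn 0.13
```

Emit:
move_arm --pt "-1 -0.8 2.4 0 0" --pt "-1 -1.4 4.6 0 0" --pt "-1 -1.4 4.7 0 0" --pt "-1 -1.4 4.7 2 0" --pt "-1 -1.4 4.7 4 0" --pt "-1 -1.4 4.7 6 0" --pt "-1 -1.4 4.7 7 0" --pt "-1 -1.4 4.7 7.5 0" --pt "-1 -1.4 4.7 7.5 0" --pt "-1 -1.4 4.7 7.5 0"

```text
t: 54.7
tool_pos: [0.6627, 0.1609, 0.0687]
eef_rot: [0.149, 3.13, 0.011]
wrist_force: [0.5, 0.4, -0.3]
grip_width: 0.117
grasp_force: 58.7
```

Run:
```python
from h import *
s=manip.get_state(); d=imaging.get_image('wrist'); print(lids(d,s,[(.663,.163)]))
s=manip.get_state(); go(.6618,.162,.0585,174.6,s)
```

```text
[(84.8, array([0.661 , 0.1635]))]
at [0.6629 0.1611 0.0689] yaw 174.54 tilt [ 0.009  0.007 -1.   ] t 54.75 -> row [0.13 0.07 1.04] turn -0.06
```

Expected contact is at TCP z ≈ 0.0576.

Emit:
move_arm --pt "-1 0.1 0.1 0.3 0" --pt "-1 0.1 0.1 0.6 0" --pt "-1 0.1 0.1 0.8 0" --pt "-1 0.1 0.1 0.95 0" --pt "-1 0.1 0.1 1.05 0" --pt "-1 0.1 0.1 1.1 0" --pt "-1 0.1 0.1 1.15 0" --pt "-1 0.1 0.1 1.15 0" --pt "-1 0.1 0.1 1.15 0" --pt "-1 0.1 0.1 1.15 0"

```text
t: 55.75
tool_pos: [0.6615, 0.1625, 0.0576]
eef_rot: [0.149, 3.13, 0.011]
wrist_force: [-4.1, -0.6, 10.8]
grip_width: 0.118
grasp_force: 60.0
```

Emit:
move_arm --pt "-1 0 0 -0.04 0" --pt "-1 0 0 -0.04 0" --pt "-0.5 0 0 -0.04 0" --pt "-0.5 0 0 -0.04 0" --pt "-0.5 0 0 -0.04 0" --pt "-0.5 0 0 -0.5 0" --pt "-0.5 0 0 -2 0" --pt "-0.5 0 0 -4 0" --pt "-0.5 0 0 -7 0" --pt "-0.5 0 0 -10 0"

```text
t: 56.75
tool_pos: [0.6605, 0.1616, 0.1572]
eef_rot: [0.149, 3.132, 0.01]
wrist_force: [0.7, 0.6, 0.4]
grip_width: 0.252
grasp_force: 0.0
```

Emit:
move_arm --pt "-0.5 2 -5 -3 0" --pt "-0.5 2 -10 -6 0" --pt "-0.5 2 -10 -8 0" --pt "-0.5 2 -10 -8 0" --pt "-0.5 2 -10 -8 0" --pt "-0.5 2 -10 -8 0" --pt "-0.5 2 -10 -8 0" --pt "-0.5 2 -10 -8 0" --pt "-0.5 2 -10 -8 0" --pt "-0.5 2 -10 -8 0"

```text
t: 57.75
tool_pos: [0.6308, 0.0639, 0.2351]
eef_rot: [0.148, 3.132, 0.01]
wrist_force: [1.2, -0.6, 0.3]
grip_width: 0.25
grasp_force: 0.0
```

Run:
```python
from h import *
s=manip.get_state(); print(s['t'],s['tool_pos'],s['wrist_force'])
N=[(.6403,-.0575),(.6506,.0521),(.661,.1616)]
d=imaging.get_image('wrist'); t=imaging.get_image('top'); e=imaging.get_image('side')
print(lids(d,s,N)); print(lids(e,None,N))
a=cv2.resize(e['color'][160:320,260:500],(480,320),interpolation=cv2.INTER_CUBIC)
b=cv2.resize(e['color'][310:410,345:500],(320,206),interpolation=cv2.INTER_CUBIC)
c=cv2.resize(t['color'][125:260,180:510],(320,114*1+0),interpolation=cv2.INTER_CUBIC)
o=np.hstack([a,np.vstack([b,c])]); w=cv2.resize(d['color'][120:380],(640,260)); o2=np.zeros((580,800,3),np.uint8); o2[:320]=o; o2[320:,:640]=w
cv2.imwrite('pics/fin.png',o2[:,:,::-1]); save(d,'w20')
```

```text
57.75 [0.63079043 0.0638942  0.23512747] [ 1.21821716 -0.62524926  0.28794517]
[(91.5, array([ 0.6413, -0.056 ])), (76.7, array([0.6501, 0.0521])), (91.0, array([0.662 , 0.1636]))]
[(61.4, array([ 0.6443, -0.056 ])), (67.7, array([0.6531, 0.0501])), (73.4, array([0.6645, 0.1616]))]
```

View pics/fin.png

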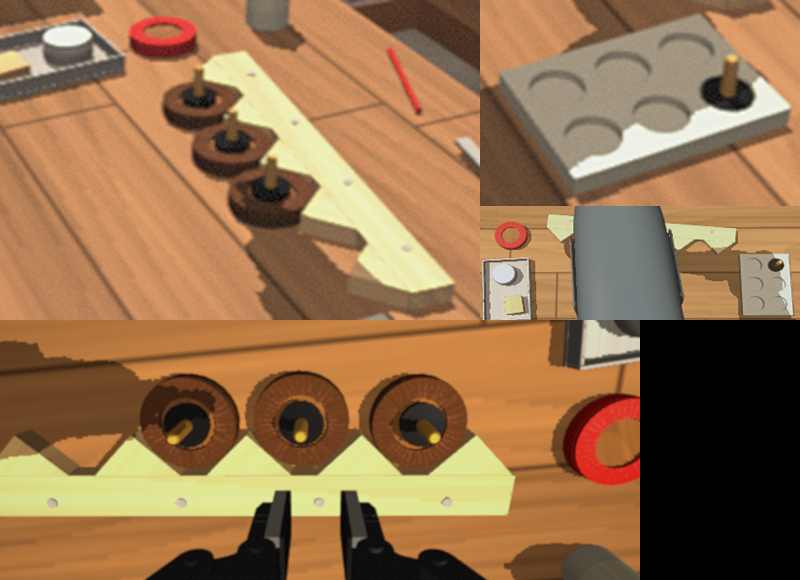

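The final views show three upright handles in the recesses and one spare in the mould. Before handing in, I'll compare rim positions from the fixed side camera before and after placing.

Run:
```python
from h import *
from scipy.optimize import brute,fmin
N=[(.6403,-.0575),(.6506,.0521),(.661,.1616)]
e=imaging.get_image('side'); old=dict(e); old['color']=cv2.imread('pics/s3.png')[:,:,::-1]
a=np.radians(np.arange(100,265,2))   # free rim, facing robot
for D in(old,e):
    g=cv2.GaussianBlur(D['color'].astype(np.float32),(0,0),1).sum(2)
    def smp(c,r):
        uv=proj(D,np.c_[c[0]+r*np.cos(a),c[1]+r*np.sin(a),np.full(len(a),.02)]).astype(np.float32)
        return cv2.remap(g,uv[:,0].reshape(1,-1),uv[:,1].reshape(1,-1),1)[0]
    for n in N:
        f_=lambda c:-np.clip(smp(c,.048)-smp(c,.044),-100,200).mean()
        r=brute(f_,(slice(n[0]-.008,n[0]+.008,.001),slice(n[1]-.008,n[1]+.008,.001)),finish=fmin); print(np.round(r,4),round(float(f_(r)),1))
# direct: registration of the lid patch between old and new
for n in N:
    u=proj(e,[n[0]-.02,n[1],.02])[0]; x,y=int(u[0]),int(u[1])
    sh=cv2.phaseCorrelate(*[np.float32(cv2.cvtColor(np.ascontiguousarray(D['color'][y-12:y+28,x-40:x+16]),cv2.COLOR_RGB2GRAY)) for D in(old,e)]); print('shift px',sh)
w=cv2.imread('pics/w9.png')
```

```text
[ 0.6277 -0.0827] -99.2
[0.6382 0.0237] -86.8
[0.6484 0.1321] -79.0
[ 0.6282 -0.0814] -98.4
[0.635  0.0224] -86.2
[0.6485 0.1319] -80.0
shift px ((-0.04299590767354644, 0.6317611089947341), 0.5614813586076101)
shift px ((-0.509755316480895, 0.29096318234120133), 0.6977426556746165)
shift px ((-0.003828583003048891, -0.12265786331242978), 0.7899659327665964)
```

The comparison leaves a possible 1 mm shift in lid 3 unresolved. With plenty of time left, I'll re-seat each lid gently by pushing low on its free rim.

Run:
```python
from h import *
go(.5809,.0587,.12,174.6); go(.5809,.0587,.035,174.6)
```

```text
at [0.6308 0.0636 0.2355] yaw 174.56 tilt [ 0.007  0.006 -1.   ] t 57.95 -> row [ 5.   -1.04 11.51] turn -0.04
at [0.6308 0.0636 0.2355] yaw 174.56 tilt [ 0.007  0.006 -1.   ] t 57.95 -> row [ 5.05 -1.1  20.01] turn -0.04
```

Emit:
move_arm --pt "-0.4 3 -0.5 0 0" --pt "-0.4 6 -1.1 0 0" --pt "-0.4 6 -1.1 0 0" --pt "-0.4 6 -1.1 4 0" --pt "-0.4 6 -1.1 8 0" --pt "-0.4 6 -1.1 12 0" --pt "-0.4 6 -1.1 16 0" --pt "-0.4 6 -1.1 19 0" --pt "-0.4 6 -1.1 20 0" --pt "-0.4 6 -1.1 20 0"

```text
t: 58.95
tool_pos: [0.5712, 0.0595, 0.0341]
eef_rot: [0.149, 3.133, 0.01]
wrist_force: [-0.4, 0.2, -0.8]
grip_width: 0.301
grasp_force: 0.0
```

Emit:
move_arm --pt "-0.4 -0.2 0 0 0" --pt "-0.4 -0.4 0 0 0" --pt "-0.4 -0.6 0 0 0" --pt "-0.4 -0.8 0 0 0" --pt "-0.4 -1 0 0 0" --pt "-0.4 -1.2 0 0 0" --pt "-0.4 -1.4 0 0 0" --pt "-0.4 -1.5 0 0 0" --pt "-0.4 -1.6 0 0 0" --pt "-0.4 -1.6 0 0 0"

```text
t: 59.95
tool_pos: [0.5875, 0.058, 0.0351]
eef_rot: [0.149, 3.131, 0.01]
wrist_force: [0.4, 1.1, -0.3]
grip_width: 0.299
grasp_force: 0.0
```

Emit:
move_arm --pt "-0.4 -0.1 0 0 0" --pt "-0.4 -0.2 0 0 0" --pt "-0.4 -0.3 0 0 0" --pt "-0.4 -0.4 0 0 0" --pt "-0.4 -0.5 0 0 0" --pt "-0.4 -0.6 0 0 0" --pt "-0.4 -0.7 0 0 0" --pt "-0.4 -0.8 0 0 0" --pt "-0.4 -0.8 0 0 0" --pt "-0.4 -0.8 0 0 0"

```text
t: 60.95
tool_pos: [0.5941, 0.0574, 0.0349]
eef_rot: [0.149, 3.134, 0.01]
wrist_force: [-6.0, 1.4, 3.2]
grip_width: 0.301
grasp_force: 2.6
```

Emit:
move_arm --pt "-0.4 -0.1 0 0 0" --pt "-0.4 -0.15 0 0 0" --pt "-0.4 -0.15 0 0 0" --pt "-0.4 -0.15 0 0 0" --pt "-0.4 -0.15 0 0 0" --pt "-0.4 -0.15 0 0 0" --pt "-0.4 -0.15 0 0 0" --pt "-0.4 -0.15 0 0 0" --pt "-0.4 -0.15 0 0 0" --pt "-0.4 -0.15 0 0 0"

```text
t: 61.95
tool_pos: [0.5945, 0.0574, 0.0348]
eef_rot: [0.149, 3.136, 0.011]
wrist_force: [-8.9, 1.5, 4.8]
grip_width: 0.302
grasp_force: 4.5
```

Emit:
move_arm --pt "-0.4 0.5 0 0 0" --pt "-0.4 2.5 0 0 0" --pt "-0.4 2.5 3 -1 0" --pt "-0.4 2.5 6 -1 0" --pt "-0.4 2.5 9 -1 0" --pt "-0.4 2.5 11 -1 0" --pt "-0.4 2.5 11 0 0" --pt "-0.4 2.5 11 0 0" --pt "-0.4 2 11 0 0" --pt "-0.4 1.6 11 0 0"

```text
t: 62.95
tool_pos: [0.5919, 0.1672, 0.036]
eef_rot: [0.151, 3.131, 0.01]
wrist_force: [-0.7, 0.9, -0.3]
grip_width: 0.302
grasp_force: 0.0
```

Run:
```python
from h import *
go(.6045,.1669,.035,174.6)
```

```text
at [0.5919 0.1672 0.036 ] yaw 174.49 tilt [ 0.007  0.006 -1.   ] t 62.95 -> row [-1.25  0.09  0.11] turn -0.11
```

Emit:
move_arm --pt "-0.4 -0.3 0.1 0.1 0" --pt "-0.4 -0.6 0.1 0.1 0" --pt "-0.4 -0.8 0.1 0.1 0" --pt "-0.4 -1 0.1 0.1 0" --pt "-0.4 -1.1 0.1 0.1 0" --pt "-0.4 -1.2 0.1 0.1 0" --pt "-0.4 -1.3 0.1 0.1 0" --pt "-0.4 -1.4 0.1 0.1 0" --pt "-0.4 -1.4 0.1 0.1 0" --pt "-0.4 -1.4 0.1 0.1 0"

```text
t: 63.95
tool_pos: [0.6054, 0.1678, 0.035]
eef_rot: [0.149, 3.131, 0.01]
wrist_force: [-0.7, -0.5, -0.2]
grip_width: 0.301
grasp_force: 0.0
```

Emit:
move_arm --pt "-0.4 -0.05 0 0 0" --pt "-0.4 -0.1 0 0 0" --pt "-0.4 -0.15 0 0 0" --pt "-0.4 -0.15 0 0 0" --pt "-0.4 -0.15 0 0 0" --pt "-0.4 -0.15 0 0 0" --pt "-0.4 -0.15 0 0 0" --pt "-0.4 -0.15 0 0 0" --pt "-0.4 -0.15 0 0 0" --pt "-0.4 -0.15 0 0 0"

```text
t: 64.95
tool_pos: [0.6069, 0.1677, 0.035]
eef_rot: [0.149, 3.131, 0.01]
wrist_force: [0.8, 0.9, -0.3]
grip_width: 0.297
grasp_force: 0.1
```

Emit:
move_arm --pt "-0.4 -0.05 0 0 0" --pt "-0.4 -0.1 0 0 0" --pt "-0.4 -0.15 0 0 0" --pt "-0.4 -0.2 0 0 0" --pt "-0.4 -0.25 0 0 0" --pt "-0.4 -0.25 0 0 0" --pt "-0.4 -0.25 0 0 0" --pt "-0.4 -0.25 0 0 0" --pt "-0.4 -0.25 0 0 0" --pt "-0.4 -0.25 0 0 0"

```text
t: 65.95
tool_pos: [0.6078, 0.1675, 0.0347]
eef_rot: [0.149, 3.134, 0.01]
wrist_force: [-6.6, 1.2, 4.9]
grip_width: 0.3
grasp_force: 3.6
```

Emit:
move_arm --pt "-0.4 1 0 0 0" --pt "-0.4 3 0 -0.5 0" --pt "-0.4 3 -4 -1 0" --pt "-0.4 3 -8 -1 0" --pt "-0.4 3 -12 -1 0" --pt "-0.4 3 -16 -1 0" --pt "-0.4 3 -20 -1 0" --pt "-0.4 3 -22 -1 0" --pt "-0.4 3 -22 0 0" --pt "-0.4 2 -22 0 0"

```text
t: 66.95
tool_pos: [0.5672, -0.0497, 0.0323]
eef_rot: [0.151, 3.133, 0.011]
wrist_force: [0.4, 0.7, 0.6]
grip_width: 0.302
grasp_force: 0.0
```

Run:
```python
from h import *
go(.584,-.0522,.035,174.6)
```

```text
at [ 0.5672 -0.0497  0.0323] yaw 174.48 tilt [ 0.005  0.007 -1.   ] t 66.95 -> row [-1.7  -0.09 -0.26] turn -0.12
```

Emit:
move_arm --pt "-0.4 -0.3 -0.1 -0.1 0" --pt "-0.4 -0.6 -0.1 -0.1 0" --pt "-0.4 -0.9 -0.1 -0.1 0" --pt "-0.4 -1.1 -0.1 -0.1 0" --pt "-0.4 -1.3 -0.1 -0.1 0" --pt "-0.4 -1.5 -0.1 -0.1 0" --pt "-0.4 -1.6 -0.1 -0.1 0" --pt "-0.4 -1.7 -0.1 -0.1 0" --pt "-0.4 -1.7 -0.1 -0.1 0" --pt "-0.4 -1.7 -0.1 -0.1 0"

```text
t: 67.95
tool_pos: [0.5854, -0.0523, 0.0344]
eef_rot: [0.149, 3.131, 0.01]
wrist_force: [-0.6, -0.6, 0.0]
grip_width: 0.301
grasp_force: 0.0
```

Emit:
move_arm --pt "-0.4 -0.05 0 0 0" --pt "-0.4 -0.1 0 0 0" --pt "-0.4 -0.15 0 0 0" --pt "-0.4 -0.2 0 0 0" --pt "-0.4 -0.25 0 0 0" --pt "-0.4 -0.25 0 0 0" --pt "-0.4 -0.25 0 0 0" --pt "-0.4 -0.25 0 0 0" --pt "-0.4 -0.25 0 0 0" --pt "-0.4 -0.25 0 0 0"

```text
t: 68.95
tool_pos: [0.5865, -0.0524, 0.0342]
eef_rot: [0.149, 3.134, 0.011]
wrist_force: [-6.5, 0.6, 3.2]
grip_width: 0.304
grasp_force: 3.0
```

Lids 2 and 4 stop consistently, 21.3 mm apart. Lid 3 stopped about 2.7 mm short of the line between them, so I'll check it again.

Emit:
move_arm --pt "-0.4 1 0 0 0" --pt "-0.4 3 0 -0.5 0" --pt "-0.4 3 4 -0.5 0" --pt "-0.4 3 8 -0.5 0" --pt "-0.4 3 11 -0.5 0" --pt "-0.4 3 11 -0.5 0" --pt "-0.4 3 11 -0.1 0" --pt "-0.4 2.5 11 0 0" --pt "-0.4 2 11 0 0" --pt "-0.4 1.5 11 0 0"

```text
t: 69.95
tool_pos: [0.5841, 0.0574, 0.0351]
eef_rot: [0.151, 3.131, 0.01]
wrist_force: [-0.5, 0.1, 0.6]
grip_width: 0.299
grasp_force: 0.0
```

Run:
```python
from h import *
d=imaging.get_image('wrist'); s=manip.get_state(); go(.5945,.0574,.0345,174.6,s)
d=imaging.get_image('top'); save(d,'t9')
d=imaging.get_image('side'); save(d,'s9')
# in the side view: outer-rim gradient along rays from expected centre for the three lids (pixels -> mm), free rim
g=cv2.GaussianBlur(cv2.cvtColor(d['color'],cv2.COLOR_RGB2GRAY).astype(np.float32),(0,0),.8)
N=[(.6403,-.0575),(.6506,.0521),(.661,.1616)]
for zz in (0.0,.02):
  for n in N:
    o=[]
    for ang in range(-185,-95,15):
        A=np.radians(ang-5.4); rr=np.arange(.040,.053,.0005)
        uv=proj(d,np.c_[n[0]+rr*np.cos(A),n[1]+rr*np.sin(A),np.full(len(rr),zz)]).astype(np.float32)
        v=cv2.remap(g,uv[:,:1],uv[:,1:],1)[:,0]; o.append(round(1000*float(rr[np.argmax(np.diff(v))]),1))
    print(zz,n,o)
```

```text
at [0.585  0.0575 0.0352] yaw 174.48 tilt [ 0.008  0.006 -1.   ] t 70.0 -> row [-0.94  0.08  0.08] turn -0.12
0.0 (0.6403, -0.0575) [43.5, 44.0, 43.5, 43.0, 45.0, 41.0]
0.0 (0.6506, 0.0521) [45.0, 48.0, 48.0, 50.0, 51.5, 46.0]
0.0 (0.661, 0.1616) [45.5, 48.5, 51.0, 51.5, 41.5, 50.0]
0.02 (0.6403, -0.0575) [47.5, 51.5, 40.0, 50.5, 46.0, 52.0]
0.02 (0.6506, 0.0521) [41.0, 40.5, 40.0, 40.0, 40.0, 42.0]
0.02 (0.661, 0.1616) [52.0, 52.0, 47.0, 42.0, 52.0, 49.0]
```

Emit:
move_arm --pt "-0.4 -0.3 0.1 0 0" --pt "-0.4 -0.5 0.1 0 0" --pt "-0.4 -0.7 0.1 0 0" --pt "-0.4 -0.85 0.1 0 0" --pt "-0.4 -0.95 0.1 0 0" --pt "-0.4 -1.05 0.1 0 0" --pt "-0.4 -1.15 0.1 0 0" --pt "-0.4 -1.2 0.1 0 0" --pt "-0.4 -1.2 0.1 0 0" --pt "-0.4 -1.2 0.1 0 0"

```text
t: 71.1
tool_pos: [0.5941, 0.0584, 0.0349]
eef_rot: [0.149, 3.134, 0.011]
wrist_force: [-5.6, 1.2, 2.6]
grip_width: 0.299
grasp_force: 2.8
```

Emit:
move_arm --pt "-0.4 -0.05 0 0 0" --pt "-0.4 -0.1 0 0 0" --pt "-0.4 -0.15 0 0 0" --pt "-0.4 -0.2 0 0 0" --pt "-0.4 -0.2 0 0 0" --pt "-0.4 -0.2 0 0 0" --pt "-0.4 -0.2 0 0 0" --pt "-0.4 -0.2 0 0 0" --pt "-0.4 -0.2 0 0 0" --pt "-0.4 -0.2 0 0 0"

```text
t: 72.1
tool_pos: [0.5945, 0.0583, 0.0347]
eef_rot: [0.149, 3.137, 0.011]
wrist_force: [-10.6, 1.3, 5.9]
grip_width: 0.3
grasp_force: 5.3
```

Emit:
move_arm --pt "-0.4 1 0 0 0" --pt "-0.4 3 0 0 0" --pt "-0.4 3 0 -4 0" --pt "-0.4 3 0 -8 0" --pt "-0.4 3 0 -12 0" --pt "-0.4 3 0 -16 0" --pt "-0.4 0 0 -18 0" --pt "-0.4 -3.5 0.7 -20 0" --pt "-0.4 -3.5 0.7 -20 0" --pt "-0.4 -3.5 0.7 -20 0"

```text
t: 73.1
tool_pos: [0.632, 0.0605, 0.2352]
eef_rot: [0.149, 3.131, 0.01]
wrist_force: [-1.2, 0.1, -0.7]
grip_width: 0.297
grasp_force: 0.0
```

```bash
cat > rect.py <<'E'
from h import *
for i in range(3): d=imaging.get_image('wrist')
s=manip.get_state(); d=imaging.get_image('wrist'); save(d,'w21'); go(.6308,.0636,.235,174.6,s)
th=-.0939; f0=np.array([.69726,-.00757]); ex=np.array([np.cos(th),np.sin(th)]); ey=np.array([-ex[1],ex[0]])
ths=np.radians(np.arange(115,246,3))
def edge(g,c,z,ang,r):  # radial profile gray in fence frame
    P=f0+np.outer(c[0]+r*np.cos(ang),ex)+np.outer(c[1]+r*np.sin(ang),ey)
    uv=proj(d,np.c_[P,np.full(len(r),z)],s).astype(np.float32); return cv2.remap(g,uv[:,:1],uv[:,1:],1)[:,0]
g=cv2.GaussianBlur(cv2.cvtColor(d['color'],cv2.COLOR_RGB2LAB)[...,0].astype(np.float32),(0,0),.8)
sat=cv2.GaussianBlur(cv2.cvtColor(d['color'],cv2.COLOR_RGB2LAB)[...,2].astype(np.float32),(0,0),.8)
r=np.arange(.040,.0535,.00025)
from scipy.optimize import least_squares
for i,yc in ((2,-.055),(3,.055),(4,.165)):
    for nm,ch in(('L',g),('b',sat)):
        pts=[]
        for a in ths:
            v=edge(ch,(-.052,yc),.02,a,r); k=np.argmax(np.abs(np.diff(v))); pts.append((a,r[k]))
        pts=np.array(pts); X=np.c_[pts[:,1]*np.cos(pts[:,0]),pts[:,1]*np.sin(pts[:,0])]
        q=least_squares(lambda c:np.hypot(X[:,0]-c[0],X[:,1]-c[1])-.046,[0,0],loss='soft_l1',f_scale=.0005)
        print(i,nm,'offset mm (fence frame)',np.round(q.x*1000,2),'med res',round(1000*np.median(np.abs(q.fun)),2))
    # tooth flanks: edges along fence top at z .022: sample along fence-y at several x
    o=[]
    for xf in(-.030,-.022,-.014):
        for sg in(-1,1):
            yy=np.arange(.030,.055,.00025); P=f0+np.outer(np.full(len(yy),xf),ex)+np.outer(yc+sg*yy,ey)
            uv=proj(d,np.c_[P,np.full(len(yy),.022)],s).astype(np.float32); v=cv2.remap(g,uv[:,:1],uv[:,1:],1)[:,0]
            o.append(round(1000*float(yy[np.argmax(np.diff(v))]),1))
    print('  flank |y| at x -30,-22,-14 (-,+):',o,'expect 43,35,27 side -> y=55-42*(...)',[round(55-(42-0)+0+abs(0)+ (42+x)*-1+42-0,1) for x in ()])
E
python3 rect.py
```

```text
at [0.6303 0.0604 0.2346] yaw 174.56 tilt [ 0.005  0.006 -1.   ] t 73.25 -> row [-0.02  0.32 -0.04] turn -0.04
2 L offset mm (fence frame) [-2.3   5.28] med res 0.49
2 b offset mm (fence frame) [-2.26  5.14] med res 0.56
  flank |y| at x -30,-22,-14 (-,+): [40.5, 44.0, 32.0, 37.3, 30.2, 30.0] expect 43,35,27 side -> y=55-42*(...) []
3 L offset mm (fence frame) [-3.45 -1.32] med res 0.44
3 b offset mm (fence frame) [-2.85 -0.35] med res 0.99
  flank |y| at x -30,-22,-14 (-,+): [40.3, 44.8, 33.0, 37.3, 30.0, 30.0] expect 43,35,27 side -> y=55-42*(...) []
4 L offset mm (fence frame) [-0.72 -2.52] med res 0.27
4 b offset mm (fence frame) [-0.59 -2.23] med res 0.25
  flank |y| at x -30,-22,-14 (-,+): [41.3, 45.0, 33.5, 37.3, 30.0, 30.2] expect 43,35,27 side -> y=55-42*(...) []
```

Emit:
move_arm --pt "-0.4 0 4 0 0" --pt "-0.4 0 8 0 0" --pt "-0.4 0 11 0 0" --pt "-0.4 0 11 0 0" --pt "-0.4 0 11 0 0" --pt "-0.4 0 11 0 0" --pt "-0.4 0 11 0 0" --pt "-0.4 0 11 0 0" --pt "-0.4 0 11 0 0" --pt "-0.4 0 11 0 0"

```text
t: 74.3
tool_pos: [0.6421, 0.1695, 0.2364]
eef_rot: [0.15, 3.131, 0.01]
wrist_force: [-0.1, 0.1, 0.3]
grip_width: 0.298
grasp_force: 0.0
```

```bash
python3 rect.py | grep -A2 -E "^at|^4"; cp pics/w21.png pics/w21_4.png
```

```text
at [0.642  0.1699 0.2363] yaw 174.54 tilt [ 0.007  0.006 -1.   ] t 74.45 -> row [  0.11 -10.69   0.05] turn -0.06
2 L offset mm (fence frame) [0.38 4.1 ] med res 0.87
2 b offset mm (fence frame) [0.56 4.  ] med res 0.84
--
4 L offset mm (fence frame) [-3.08 -2.84] med res 1.24
4 b offset mm (fence frame) [-3.08 -2.89] med res 1.26
  flank |y| at x -30,-22,-14 (-,+): [41.5, 45.3, 33.0, 36.0, 30.0, 30.0] expect 43,35,27 side -> y=55-42*(...) []
```

Emit:
move_arm --pt "-0.4 0 -4 0 0" --pt "-0.4 0 -8 0 0" --pt "-0.4 0 -12 0 0" --pt "-0.4 0 -16 0 0" --pt "-0.4 0 -20 0 0" --pt "-0.4 0 -22 0 0" --pt "-0.4 0 -22 0 0" --pt "-0.4 0 -22 0 0" --pt "-0.4 0 -22 0 0" --pt "-0.4 0 -22 0 0"

```text
t: 75.5
tool_pos: [0.6213, -0.0478, 0.2347]
eef_rot: [0.146, 3.131, 0.011]
wrist_force: [-0.1, 0.2, -0.2]
grip_width: 0.301
grasp_force: 0.0
```

```bash
python3 rect.py | grep -A2 -E "^at|^2"; cp pics/w21.png pics/w21_2.png
```

```text
at [ 0.6212 -0.0482  0.2347] yaw 174.62 tilt [ 0.007  0.006 -1.   ] t 75.65 -> row [ 0.09 11.22  0.05] turn 0.02
2 L offset mm (fence frame) [-3.49 -2.51] med res 1.25
2 b offset mm (fence frame) [-3.36 -2.21] med res 1.26
  flank |y| at x -30,-22,-14 (-,+): [41.0, 44.5, 33.0, 36.3, 30.2, 30.0] expect 43,35,27 side -> y=55-42*(...) []
3 L offset mm (fence frame) [-3.4  -4.74] med res 0.47
```

Emit:
move_arm --pt "-0.4 0 4 0 0" --pt "-0.4 0 8 0 0" --pt "-0.4 0 11 0 0" --pt "-0.4 0 11 0 0" --pt "-0.4 0 11 0 0" --pt "-0.4 0 11 0 0" --pt "-0.4 0 11 0 0" --pt "-0.4 0 11 0 0" --pt "-0.4 0 11 0 0" --pt "-0.4 0 11 0 0"

```text
t: 76.7
tool_pos: [0.6315, 0.0601, 0.2355]
eef_rot: [0.15, 3.131, 0.01]
wrist_force: [-0.1, 0.4, 0.2]
grip_width: 0.299
grasp_force: 0.0
```

```bash
cat > cmp.py <<'E'
from h import *
s3=manip.get_state(); d=imaging.get_image('wrist'); save(d,'w21_3')
th=-.0939; f0=np.array([.69726,-.00757]); ex=np.array([np.cos(th),np.sin(th)]); ey=np.array([-ex[1],ex[0]])
R={}
for i,yc,p in((2,-.055,[.6212,-.0482,.2347]),(3,.055,s3['tool_pos']),(4,.165,[.642,.1699,.2363])):
    st=dict(tool_pos=np.array(p),eef_rot=s3['eef_rot']); im=cv2.imread(f'pics/w21_{i}.png')
    X,Y=np.meshgrid(np.arange(-.110,.0,.0005),np.arange(-.055,.055,.0005))
    W=f0+X[...,None]*ex+(yc+Y)[...,None]*ey
    uv=proj(dict(d),np.c_[W.reshape(-1,2),np.full(X.size,.02)],st).astype(np.float32)
    R[i]=cv2.remap(im,uv[:,0].reshape(X.shape),uv[:,1].reshape(X.shape),1)
def sh(a,b,sl):
    f=lambda k: cv2.GaussianBlur(cv2.cvtColor(R[k],cv2.COLOR_BGR2GRAY),(0,0),1)[sl].astype(np.float32)
    A,B=f(a),f(b); best=None
    # NCC search: B patch interior in A
    m=14; r=cv2.matchTemplate(A,B[m:-m,m:-m],cv2.TM_CCOEFF_NORMED); _,v,_,l=cv2.minMaxLoc(r); return ((l[0]-m)*.5,(l[1]-m)*.5,round(v,3))
print('tool3',s3['tool_pos'])
# X index: x=-110..0 -> cols; Y rows. lid centre col 116,row 110; tooth tips x=-42 -> col 136
for a,b in((3,2),(3,4),(2,4)):
    print(a,b,'lid(dx,dy mm)',sh(a,b,np.s_[0:220,10:130]),'tooth-',sh(a,b,np.s_[0:60,130:215]),'tooth+',sh(a,b,np.s_[160:220,130:215]))
E
python3 cmp.py
```

```text
tool3 [0.63154623 0.06005793 0.23554841]
3 2 lid(dx,dy mm) (-2.0, -2.5, 0.983) tooth- (0.0, 0.0, 0.999) tooth+ (1.5, -1.0, 0.999)
3 4 lid(dx,dy mm) (-2.5, -2.5, 0.977) tooth- (-1.5, -1.5, 0.999) tooth+ (-5.0, 5.0, 0.999)
2 4 lid(dx,dy mm) (-0.5, -0.5, 0.981) tooth- (-0.5, 0.0, 0.999) tooth+ (3.5, -4.0, 1.0)
```

Comparing rectified views of the three notches, lid 3 sits about 2.3 mm back and 2.5 mm toward −y of home, on one flank only. I'll push it diagonally along that flank with the gripper shut.

```bash
python3 -c "
from h import *
go(.587,-.0042,.036,174.6)"
```

```text
at [0.6316 0.0602 0.2355] yaw 174.53 tilt [ 0.007  0.006 -1.   ] t 76.75 -> row [ 3.95 -6.97 19.88] turn -0.07
```

Emit:
move_arm --pt "-1 2 -3.5 0 0" --pt "-1 3.95 -6.9 0 0" --pt "-1 3.95 -6.9 0 0" --pt "-1 3.95 -6.9 4 0" --pt "-1 3.95 -6.9 8 0" --pt "-1 3.95 -6.9 12 0" --pt "-1 3.95 -6.9 16 0" --pt "-1 3.95 -6.9 19 0" --pt "-1 3.95 -6.9 19.8 0" --pt "-1 3.95 -6.9 19.8 0"

```text
t: 77.75
tool_pos: [0.5867, -0.003, 0.036]
eef_rot: [0.149, 3.133, 0.01]
wrist_force: [0.2, 0.7, -1.1]
grip_width: 0.0
grasp_force: 0.0
```

```bash
python3 -c "
from h import *
s=manip.get_state(); print(s['grip_width'],s['wrist_force']); go(.587,-.0042,.036,174.6)"
```

```text
0.00043677043568027485 [ 0.16902375  0.68677801 -1.09268988]
at [ 0.5867 -0.003   0.036 ] yaw 174.56 tilt [ 0.005  0.006 -1.   ] t 77.75 -> row [-0.04 -0.11  0.  ] turn -0.04
```

Emit:
move_arm --pt "-1 -0.3 0.3 0 0" --pt "-1 -0.6 0.6 0 0" --pt "-1 -0.8 0.8 0 0" --pt "-1 -0.9 0.9 0 0" --pt "-1 -1 1 0 0" --pt "-1 -1.1 1.1 0 0" --pt "-1 -1.2 1.2 0 0" --pt "-1 -1.2 1.2 0 0" --pt "-1 -1.2 1.2 0 0" --pt "-1 -1.2 1.2 0 0"

```text
t: 78.75
tool_pos: [0.6001, 0.0076, 0.0369]
eef_rot: [0.149, 3.131, 0.01]
wrist_force: [-0.4, 0.3, -0.4]
grip_width: 0.004
grasp_force: 0.0
```

Emit:
move_arm --pt "-1 -0.05 0.05 0 0" --pt "-1 -0.1 0.1 0 0" --pt "-1 -0.15 0.15 0 0" --pt "-1 -0.2 0.2 0 0" --pt "-1 -0.25 0.25 0 0" --pt "-1 -0.25 0.25 0 0" --pt "-1 -0.25 0.25 0 0" --pt "-1 -0.25 0.25 0 0" --pt "-1 -0.25 0.25 0 0" --pt "-1 -0.25 0.25 0 0"

```text
t: 79.75
tool_pos: [0.6029, 0.0098, 0.037]
eef_rot: [0.149, 3.131, 0.01]
wrist_force: [-0.5, -0.1, -0.2]
grip_width: -0.0
grasp_force: 0.0
```

Emit:
move_arm --pt "-1 -0.05 0.05 0 0" --pt "-1 -0.1 0.1 0 0" --pt "-1 -0.15 0.15 0 0" --pt "-1 -0.2 0.2 0 0" --pt "-1 -0.25 0.25 0 0" --pt "-1 -0.3 0.3 0 0" --pt "-1 -0.3 0.3 0 0" --pt "-1 -0.3 0.3 0 0" --pt "-1 -0.3 0.3 0 0" --pt "-1 -0.3 0.3 0 0"

```text
t: 80.75
tool_pos: [0.6062, 0.0125, 0.037]
eef_rot: [0.149, 3.131, 0.01]
wrist_force: [-1.2, -0.5, 0.5]
grip_width: 0.005
grasp_force: 0.4
```

Emit:
move_arm --pt "-1 -0.05 0.05 0 0" --pt "-1 -0.1 0.1 0 0" --pt "-1 -0.15 0.15 0 0" --pt "-1 -0.2 0.2 0 0" --pt "-1 -0.2 0.2 0 0" --pt "-1 -0.2 0.2 0 0" --pt "-1 -0.2 0.2 0 0" --pt "-1 -0.2 0.2 0 0" --pt "-1 -0.2 0.2 0 0" --pt "-1 -0.2 0.2 0 0"

```text
t: 81.75
tool_pos: [0.6084, 0.0144, 0.037]
eef_rot: [0.149, 3.131, 0.01]
wrist_force: [-1.7, 0.4, -1.1]
grip_width: -0.004
grasp_force: 0.7
```

Contact is light and the lid is sliding. I'll keep going until it firms up.

Emit:
move_arm --pt "-1 -0.05 0.05 0 0" --pt "-1 -0.1 0.1 0 0" --pt "-1 -0.15 0.15 0 0" --pt "-1 -0.2 0.2 0 0" --pt "-1 -0.2 0.2 0 0" --pt "-1 -0.2 0.2 0 0" --pt "-1 -0.2 0.2 0 0" --pt "-1 -0.2 0.2 0 0" --pt "-1 -0.2 0.2 0 0" --pt "-1 -0.2 0.2 0 0"

```text
t: 82.75
tool_pos: [0.6092, 0.0153, 0.0367]
eef_rot: [0.15, 3.134, 0.008]
wrist_force: [-5.8, -5.1, 1.8]
grip_width: -0.001
grasp_force: 4.1
```

Emit:
move_arm --pt "-1 -0.1 0.1 0 0" --pt "-1 -0.1 0.1 0 0" --pt "-1 -0.1 0.1 0 0" --pt "-1 0.3 -0.3 0 0" --pt "-1 1 -1 0 0" --pt "-1 1.5 -1.5 -2 0" --pt "-1 1.5 -1.5 -6 0" --pt "-1 1.5 -1.5 -10 0" --pt "-1 1.5 -1.5 -14 0" --pt "-1 1.5 -1.5 -18 0"

```text
t: 83.75
tool_pos: [0.5927, 0.0015, 0.2188]
eef_rot: [0.149, 3.13, 0.011]
wrist_force: [0.5, 0.7, 0.6]
grip_width: -0.002
grasp_force: 0.0
```

```bash
python3 -c "
from h import *
go(.6315,.060,.2355,174.6)"
```

```text
at [0.5927 0.0015 0.2188] yaw 174.56 tilt [ 0.008  0.007 -1.   ] t 83.75 -> row [-3.32  6.2  -1.6 ] turn -0.04
```

Emit:
move_arm --pt "-0.4 -2 3.5 -1.6 0" --pt "-0.4 -3.3 6.2 -1.6 0" --pt "-0.4 -3.3 6.2 -1.6 0" --pt "-0.4 -3.3 6.2 -1.6 0" --pt "-0.4 -3.3 6.2 -1.6 0" --pt "-0.4 -3.3 6.2 -1.6 0" --pt "-0.4 -3.3 6.2 -1.6 0" --pt "-0.4 -3.3 6.2 -1.6 0" --pt "-0.4 -3.3 6.2 -1.6 0" --pt "-0.4 -3.3 6.2 -1.6 0"

```text
t: 84.75
tool_pos: [0.6315, 0.0598, 0.2335]
eef_rot: [0.149, 3.131, 0.01]
wrist_force: [-0.2, 0.4, -0.1]
grip_width: 0.306
grasp_force: 0.0
```

```bash
python3 cmp.py
```

```text
tool3 [0.63151177 0.05983525 0.23354211]
3 2 lid(dx,dy mm) (0.5, 0.0, 0.98) tooth- (2.5, 2.0, 0.999) tooth+ (-6.5, 7.0, 0.999)
3 4 lid(dx,dy mm) (0.0, 0.0, 0.974) tooth- (-0.5, -0.5, 0.999) tooth+ (-3.5, 3.5, 0.999)
2 4 lid(dx,dy mm) (-0.5, -0.5, 0.981) tooth- (-0.5, 0.0, 0.999) tooth+ (3.5, -4.0, 1.0)
```

Lid 3 now matches the others to within 0.5 mm. Lid 2 may be 0.5 mm short along the same flank, so I'll give it the same diagonal push, then lid 4.

```bash
python3 -c "
from h import *
go(.5793,-.1104,.037,174.6)"
```

```text
at [0.6315 0.0599 0.2335] yaw 174.55 tilt [ 0.007  0.006 -1.   ] t 84.8 -> row [  3.71 -17.59  19.5 ] turn -0.05
```

Emit:
move_arm --pt "-1 1 -5 0 0" --pt "-1 2.5 -10 0 0" --pt "-1 3.5 -15 0 0" --pt "-1 3.7 -17.5 0 0" --pt "-1 3.7 -17.5 4 0" --pt "-1 3.7 -17.5 8.5 0" --pt "-1 3.7 -17.5 13 0" --pt "-1 3.7 -17.5 17 0" --pt "-1 3.7 -17.5 19.4 0" --pt "-1 3.7 -17.5 19.4 0"

```text
t: 85.8
tool_pos: [0.577, -0.109, 0.0347]
eef_rot: [0.149, 3.137, 0.012]
wrist_force: [0.1, 0.0, -0.1]
grip_width: 0.002
grasp_force: 0.0
```

```bash
python3 -c "
from h import *
go(.5989,-.0942,.037,174.6)"
```

```text
at [ 0.577  -0.109   0.0347] yaw 174.55 tilt [ 0.001  0.007 -1.   ] t 85.8 -> row [-2.03  1.68 -0.22] turn -0.05
```

Emit:
move_arm --pt "-1 0 0 -0.1 0" --pt "-1 -0.3 0.2 -0.1 0" --pt "-1 -0.7 0.5 -0.1 0" --pt "-1 -1 0.8 -0.1 0" --pt "-1 -1.2 1 -0.1 0" --pt "-1 -1.4 1.2 -0.1 0" --pt "-1 -1.5 1.3 -0.1 0" --pt "-1 -1.5 1.3 -0.1 0" --pt "-1 -1.5 1.3 -0.1 0" --pt "-1 -1.5 1.3 -0.1 0"

```text
t: 86.8
tool_pos: [0.5955, -0.098, 0.0392]
eef_rot: [0.149, 3.131, 0.01]
wrist_force: [0.7, -0.4, 0.6]
grip_width: 0.003
grasp_force: 0.0
```

```bash
python3 -c "
from h import *
go(.5989,-.0942,.037,174.6)"
```

```text
at [ 0.5955 -0.098   0.0392] yaw 174.55 tilt [ 0.007  0.006 -1.   ] t 86.8 -> row [-0.3   0.41  0.22] turn -0.05
```

Emit:
move_arm --pt "-1 0 0.1 0.2 0" --pt "-1 -0.05 0.15 0.2 0" --pt "-1 -0.1 0.2 0.2 0" --pt "-1 -0.15 0.25 0.2 0" --pt "-1 -0.2 0.3 0.2 0" --pt "-1 -0.25 0.35 0.2 0" --pt "-1 -0.3 0.4 0.2 0" --pt "-1 -0.35 0.45 0.2 0" --pt "-1 -0.35 0.45 0.2 0" --pt "-1 -0.35 0.45 0.2 0"

```text
t: 87.8
tool_pos: [0.5985, -0.0944, 0.037]
eef_rot: [0.15, 3.133, 0.008]
wrist_force: [-4.1, -3.2, 0.2]
grip_width: 0.002
grasp_force: 3.2
```

Emit:
move_arm --pt "-1 -0.05 0.05 0 0" --pt "-1 -0.1 0.1 0 0" --pt "-1 -0.1 0.1 0 0" --pt "-1 -0.15 0.15 0 0" --pt "-1 -0.15 0.15 0 0" --pt "-1 -0.15 0.15 0 0" --pt "-1 -0.15 0.15 0 0" --pt "-1 -0.15 0.15 0 0" --pt "-1 -0.15 0.15 0 0" --pt "-1 -0.15 0.15 0 0"

```text
t: 88.8
tool_pos: [0.5989, -0.0938, 0.0368]
eef_rot: [0.151, 3.135, 0.006]
wrist_force: [-8.9, -7.2, 2.8]
grip_width: -0.004
grasp_force: 6.0
```

Emit:
move_arm --pt "-1 0.5 -0.5 0 0" --pt "-1 1.8 -1.8 0 0" --pt "-1 1.8 -1.8 -4 0" --pt "-1 1.8 -1.8 -8.5 0" --pt "-1 1.8 2.5 -9 0" --pt "-1 1.8 7 -9 0" --pt "-1 1.8 11.5 -9 0" --pt "-1 1.8 16 -9 0" --pt "-1 1.8 19.5 -9 0" --pt "-1 1.8 20.2 -9 0"

```text
t: 89.8
tool_pos: [0.6023, 0.1137, 0.1288]
eef_rot: [0.143, 3.13, 0.013]
wrist_force: [0.9, -1.1, 0.1]
grip_width: -0.002
grasp_force: 0.0
```

```bash
python3 -c "
from h import *
d=imaging.get_image('wrist');d=imaging.get_image('wrist')
go(.5999,.1087,.038,174.6)"
```

```text
at [0.6019 0.1111 0.1286] yaw 174.69 tilt [ 0.008  0.007 -1.   ] t 89.9 -> row [ 0.24 -0.32  9.05] turn 0.09
```

Emit:
move_arm --pt "-1 0.2 -0.4 0 0" --pt "-1 0.2 -0.4 0 0" --pt "-1 0.2 -0.4 2 0" --pt "-1 0.2 -0.4 4 0" --pt "-1 0.2 -0.4 6 0" --pt "-1 0.2 -0.4 8 0" --pt "-1 0.2 -0.4 9 0" --pt "-1 0.2 -0.4 9 0" --pt "-1 0.2 -0.4 9 0" --pt "-1 0.2 -0.4 9 0"

```text
t: 90.9
tool_pos: [0.6008, 0.1064, 0.0397]
eef_rot: [0.15, 3.129, 0.011]
wrist_force: [-0.4, 0.5, 0.3]
grip_width: 0.001
grasp_force: 0.0
```

```bash
python3 -c "
from h import *
s=manip.get_state(); print(s['wrist_force']); go(.6195,.1248,.037,174.6,s)"
```

```text
[-0.37303213  0.48357384  0.28413955]
at [0.6008 0.1064 0.0397] yaw 174.53 tilt [ 0.009  0.007 -1.   ] t 90.9 -> row [-1.68  2.01  0.3 ] turn -0.07
```

Emit:
move_arm --pt "-1 -0.4 0.6 0.2 0" --pt "-1 -0.8 1 0.2 0" --pt "-1 -1.1 1.4 0.2 0" --pt "-1 -1.3 1.6 0.2 0" --pt "-1 -1.4 1.7 0.2 0" --pt "-1 -1.5 1.8 0.2 0" --pt "-1 -1.6 1.9 0.2 0" --pt "-1 -1.65 1.95 0.2 0" --pt "-1 -1.7 2 0.2 0" --pt "-1 -1.7 2 0.2 0"

```text
t: 91.9
tool_pos: [0.6184, 0.1246, 0.0366]
eef_rot: [0.149, 3.132, 0.009]
wrist_force: [-1.5, -1.0, 0.9]
grip_width: -0.0
grasp_force: 1.2
```

Emit:
move_arm --pt "-1 -0.05 0.05 0 0" --pt "-1 -0.1 0.1 0 0" --pt "-1 -0.15 0.15 0 0" --pt "-1 -0.2 0.2 0 0" --pt "-1 -0.2 0.2 0 0" --pt "-1 -0.2 0.2 0 0" --pt "-1 -0.2 0.2 0 0" --pt "-1 -0.2 0.2 0 0" --pt "-1 -0.2 0.2 0 0" --pt "-1 -0.2 0.2 0 0"

```text
t: 92.9
tool_pos: [0.6192, 0.1254, 0.0364]
eef_rot: [0.15, 3.135, 0.007]
wrist_force: [-6.3, -6.3, 3.6]
grip_width: -0.002
grasp_force: 4.9
```

All three lids stop at matching points. I'll retreat to the viewing pose and do a last check.

Emit:
move_arm --pt "-1 0.5 -0.5 0 0" --pt "-1 1.8 -1.8 0 0" --pt "-1 1.8 -1.8 -4 0" --pt "-1 1.8 -1.8 -8 0" --pt "-1 1.8 -1.8 -12 0" --pt "-1 1.8 -1.8 -16 0" --pt "-1 0 -4 -20 0" --pt "-1 -2 -7 -20 0" --pt "-1 -2 -7 -20 0" --pt "-1 -2 -7 -20 0"

```text
t: 93.9
tool_pos: [0.6332, 0.0533, 0.2363]
eef_rot: [0.151, 3.131, 0.011]
wrist_force: [0.1, -0.6, -0.6]
grip_width: -0.003
grasp_force: 0.0
```

```bash
python3 cmp.py
python3 - <<'E'
from h import *
s=manip.get_state(); d=imaging.get_image('wrist'); e=imaging.get_image('side'); print(s['t'],s['tool_pos'])
print(lids(d,s,[(.6403,-.0575),(.6506,.0521),(.661,.1616)]))
for P in [(.6403,-.0575),(.6506,.0521),(.661,.1616)]: stem(d,s,P,.062)
for r in nets.recognise('handle1',e): print(round(r['p'],2),np.round(r['bbox']))
for P in [(.6403,-.0575),(.6506,.0521),(.661,.1616),(.5976,-.382)]: print(proj(e,[*P,.05]))
E
```

```text
tool3 [0.63321956 0.05329236 0.2363064 ]
3 2 lid(dx,dy mm) (0.5, 0.0, 0.979) tooth- (0.5, 0.5, 0.999) tooth+ (1.5, -1.5, 0.999)
3 4 lid(dx,dy mm) (0.0, -0.5, 0.975) tooth- (-0.5, -0.5, 0.999) tooth+ (5.0, -5.5, 1.0)
2 4 lid(dx,dy mm) (-0.5, -0.5, 0.981) tooth- (-1.0, -0.5, 0.999) tooth+ (3.5, -4.0, 1.0)
93.95 [0.63272342 0.05388443 0.23603565]
[(91.1, array([ 0.6408, -0.0565])), (80.5, array([0.6506, 0.0526])), (92.6, array([0.663 , 0.1636]))]
stem px exp [180.6 235.5] got [187.8 232.9] 214 pos [ 0.6387 -0.0511  0.062 ]
stem px exp [312.2 234.7] got [314.4 234.3] 178 pos [0.6504 0.054  0.062 ]
stem px exp [443.1 234.1] got [444.3 234.6] 145 pos [0.6616 0.1626 0.062 ]
0.86 [452. 337. 476. 365.]
0.81 [390. 237. 407. 263.]
0.7 [368. 215. 384. 235.]
0.61 [352. 194. 368. 216.]
0.53 [361. 187. 484. 315.]
[[395.25551569 242.52600279]]
[[375.99174594 218.64457502]]
[[359.14047359 197.69400131]]
[[465.90522325 339.74522439]]
```

```bash
python3 -c "
from station import manip
print(manip.hand_in())"
```

```text
the job is handed in; nothing more can be done
None
```

I handed the job in at about 94 s: all three lids are pushed home in notches 2–4 and each has an upright handle in its recess. One spare handle is left in the mould, and lid 3, which had shifted about 2.5 mm off its seat, was re-seated after its handle was placed.

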